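# Check a sawn agate slab over the light window

## Task

Slide the long agate slab straight up out of its slot in the rack by its top edge, lean it on the display easel with its lower end on the ledge and let go, then take it again by its two long sides and lay it flat on the light base, centred and square so that it covers the whole window. With the slab lying there, push the light base's switch fully down and let it spring back, to light the slab from below and look for cracks. Never let the slab drop or topple, and leave the other slabs and stones where they are.

Things in the scene. Friction and masses are not known exactly. Their poses are not given: they have to be found in the camera images.
- long_slab: The slab to check: sawn, polished, banded brown-grey agate plate, plain rectangle 125 long x 64 wide x 9 thick, about 0.19 kg; the tallest of the three in the rack, standing upright, its top 63 above the cheeks. Origin: middle of its lower short end (the end in the rack). Own z along its length (up, as it stands), y along its width, x through its thickness.
- long_slab_center (a point): Centre of the long slab, 62.5 mm along its z from its origin.
- arched_slab: Another slab in the rack, same stone, width and thickness, 88 high with a half-round top; stays where it is. Origin: middle of its lower edge, axes as the long slab's.
- short_slab: Third slab in the rack, same stone, width and thickness, plain rectangle 78 high; stays where it is. Origin: middle of its lower edge, axes as the long slab's.
- rack: Fixed wooden rack, 136 (x) x 88 (y) x 74 high, origin under its centre. Grooved cheeks at its sides (y = +/-27 to +/-44) hold the slabs by their long side edges; three slots at x = -48, 0 and +48, each 12 wide, slot floor 12 above the table. The slabs' thickness lies along the rack's x. Which slab stands in which slot varies.
- easel: Fixed dark wooden display easel, base 112 (x) x 52 (y) x 8, origin under the base's centre. It faces the robot: a slab leans back on it with its lower end toward the robot, its upper end away. No part is over 52 wide, so the 64 wide slab overhangs at both sides, and its upper 37 overhang the back board.
- easel_back: The easel's sloping felt-faced back. Origin: middle of the corner of face and ledge, 24 above the table. Own z runs up the face (60 degrees above level), own x is the face's normal (toward the robot and up). Back: 44 wide, 8 thick, up to z = 88. Ledge: 52 wide, out to x = 20, with a 5 high lip at x = 16 to 20. A leaned slab's origin is at x = 4.5, y = 0, z = 0, axes parallel.
- light_base: Fixed light base: wooden plinth 200 (x) x 112 (y) x 16 high, origin under its centre, with an aluminium light box 108 x 50 standing on it, centred at x = +28, whose flat top is 40 above the table. The slab overhangs the light box by 7 on each long side and 8 at each end. The slab's length lies along the base's x (either way round).
- window (a point): Centre of the frosted white window, 90 (x) x 36 (y), flush in the light box's top at height 40; axes as the light base's.
- switch (a joint): Travel of the push switch, m: 0 as it stands, 0.006 fully down (5 N); springs back.
- switch_top (a point): Centre of the top face of the round grey push switch (26 across, in a 42 mm metal collar) at the near end of the light base, at x = -76 of it, 38 above the table, pressed straight down.
- green_palm_stone: Bystander: flat oval green stone, 46 x 63 x 22, origin under its centre.
- rose_heart: Bystander: flat rose stone heart, 55 x 58 x 23, origin under its centre.
- rose_point: Bystander: rose crystal point standing upright, 29 x 26 x 90 high, origin under its centre.
- septarian_palm_stone: Bystander: flat oval yellow-and-brown stone, 52 x 64 x 21, origin under its centre.

How it is judged:
On the way, in this order (a step that is already met when the one before it is completed fails the run):
1. the long slab is held and has been drawn up clear of the rack (z of long_slab in the frame of rack above 0.078 m and contact force between the fingers and long_slab above 0.5 N), for 0.1 s.
2. the long slab leans on the easel, lower end on the ledge, let go and at rest (angle between the x axis of long_slab and the x axis of easel_back, either way round below 0.12 rad and angle between the z axis of long_slab and the z axis of easel_back, either way round below 0.15 rad and y of long_slab_center in the frame of easel_back between -0.02 and 0.02 m and z of long_slab_center in the frame of easel_back between 0.0545 and 0.0705 m and contact force between the fingers and long_slab below 0.05 N and linear speed of long_slab below 0.02 m/s and contact force between long_slab and easel above 0.3 N), for 0.2 s.
3. the long slab lies flat on the light box, covering the window, let go and at rest (angle between the x axis of long_slab and the z axis of light_base, either way round below 0.07 rad and angle between the z axis of long_slab and the x axis of light_base, either way round below 0.08 rad and x of long_slab_center in the frame of window between -0.015 and 0.015 m and y of long_slab_center in the frame of window between -0.01 and 0.01 m and z of long_slab_center in the frame of window between 0.0015 and 0.0075 m and contact force between the fingers and long_slab below 0.05 N and linear speed of long_slab below 0.02 m/s), for 0.2 s.
4. the switch is pushed fully down (value of joint switch above 0.005 m), for 0.05 s.
At the end, for the whole second after the job is handed in: The long slab lies flat (within 4 degrees) on the light box, let go and at rest, its centre within 15 mm along and 10 mm across the window's centre and its length within 4.5 degrees of the base's, so that it covers the window; the switch has been pushed fully down after that and has sprung back (all of step 3 and value of joint switch below 0.0015 m); the robot touches nothing.
It fails at once if the long slab drops or topples (moves faster than 0.4 m/s while not held) (contact force between the fingers and long_slab below 0.05 N and linear speed of long_slab above 0.4 m/s).
It fails at once if another slab is moved by more than 15 mm (distance of any of arched_slab, short_slab from where it was at the start of the episode above 0.015 m).
It fails at once if a bystander stone is moved by more than 20 mm (distance of any of green_palm_stone, rose_heart, rose_point, septarian_palm_stone from where it was at the start of the episode above 0.02 m).
It also fails if it takes over 64 s, if anything falls off the work surface, if the arm or the gripper's body presses on something with over 40 N, if the wrist force passes 120 N, or if a joint passes its speed limit or range.

## Robot

A 7-joint arm with a two-finger parallel gripper is mounted at the origin on a cart in front of the work surface, level with it; the furniture and walls round the work are solid. World frame = base frame: x ahead of the robot, y to its left, z up, the work surface at z = 0. Lengths are in m, angles in rad, forces in N, time in s.
With the tool pointing down it reaches from about 0.35 to 0.9 m from the base axis. Payload 19.9 kg.
Tool frame: the origin (TCP) lies on the centre line of the jaws, within the pads' length; the fingertips stand 19 mm ahead of it and the grasp point (between the pads) is the TCP; z points along the fingers, y is the line along which they close (so a half turn about z gives the same grasp; the last joint's range is limited). The gripper opens to 85 mm and grips with 20 to 120 N. Pads are 22 mm wide; open, the fingers measure 114 mm over their backs; the gripper's body (76 mm by 85 mm) begins 54 mm behind the grasp point. The pads swing forward as they close: fully open they stand 13 mm farther back than shut.
Start: joints at [-1.171, 0.417, -0.01, 1.614, 0.005, 1.111, -0.053], TCP at [0.267, 0.565, 0.25] pointing down, gripper open.
Joint ranges: [-2.81, 2.81], [-0.39, 2.02], [-1.27, 1.25], [0.06, 2.57], [-1.19, 4.33], [0.19, 2], [-2.82, 2.82]. Speed limits (rad/s): [1.89, 1.89, 2.39, 2.39, 3.01, 3.01, 3.01].

## Interface

Orientations are given as a 3x3 rotation matrix whose columns are the frame's x, y, z axes.
In Python, from bench import ctrl, eyes, spotter gives the robot as it stands.
- The arm moves only by the tool carry_out, never from a script. Its argument "targets" is a list of rows, each a list of 7 numbers: the turn, a rotation vector about the tool's x, y, z in degrees, then the shift along the tool's x, y, z in units of 40 mm (1.0 is 40 mm), then the closure, from -1 (fully open) to 1 (shut). In form: [[rx, ry, rz, dx, dy, dz, gripper], ...]. A call has 1 to 5 rows; each row shifts and turns the commanded pose from where the row before left it, along the tool's axes as they then stand; what a row does not reach is not made up. A row lasts 1/8 s, in which the tool goes at most 62.5 mm and 10.7 degrees, less where a joint would pass 70% of its speed; a pose out of reach is approached as far as the arm can. A call is refused whole if a number of a shift passes 1 or a number of a turn 10.7, either way. A call with a gripper value outside its range is refused whole. The fingers move at their own pace and stop on an object; "grip_force" is the grip in N (left out, the last holds). Time passes only in rows, so rows that do not move let the fingers close. It gives the time, the measured TCP pose, the force, the opening and the grip force at its end, in the units of the state.
- ctrl.sense(): the state, without advancing time (a new reading comes with each control period).
- eyes.capture(name): name is "scene" or "top" or "wrist"; returns the picture (400x640x3 uint8, red, green, blue); there is no depth.
- eyes.camera_info(name): a dict with "fx", "fy", "cx", "cy" (pixels), "R" (3x3) and "t" (3): a world point X has camera coordinates R X + t; the wrist camera has in their place "hand_eye" (4x4, takes a point from camera to tool coordinates, whose origin is the TCP and whose axes are the flange's). Camera axes: x right, y down, z forward; pixel columns grow to the right and rows downward; lengths in m; the calibration is good to about 2 mm. A picture is of the moment at which its call begins: read the wrist's pose just before it. camera_info takes no time and is no camera call.
- ctrl.hand_in(): hands the job in; it is judged then, once.
Trained networks look in the newest picture that a camera, given by its name, has taken for a name from the list of things; names that differ only in an ending like _2 or _b are one class to them, and where a whole thing is asked for, a point or a joint stands for the part that bears it (a point fixed in the world has none). Each returns a list of dicts, best first, with "p" (0 to 1); they miss things now and then, are a little off and sometimes report something else, mostly with a low value. They report only what shows in the picture. A call takes as long as a camera call.
- spotter.trace(camera, target): "mask" (400x640 bool, what is visible of it) and "centre" ([row, column] in pixels, amid what is visible of it).
The state is a dict: "time": time; "joints": joint angles; "joint_velocities": joint speeds; "joint_torque": joint torques, N m; "tool_pos": TCP position; "ee_rot": TCP orientation; "ft_force": force on the tool from outside, world axes, zero at the start; "ft_torque": the same for the moment, N m; "grip_width": finger opening in m; "grasp_force": force on a finger pad.
Only numpy, scipy, OpenCV 4.12 (cv2) and the standard library are available. Lean on these libraries where they do the work, as an engineer would, in place of code of your own. Each camera call takes 0.05 s, during which the arm holds its last target. There are 200 camera calls.

## Working session

There is one attempt and no reset: what is moved stays moved. The work goes in short steps, Python scripts to look and compute and a tool call to move; the robot and the scene stay as the last step left them, time stands still between calls to the robot, and variables do not carry over. Pictures are saved under pics/ and viewed, at most 10 in all, crops included, and the job is handed in when it is done.

Besides the shell and the picture viewer there is one more tool, called after "Request:" by a JSON object that holds its "name" and its "arguments", one argument or row to a line. carry_out: Moves the arm, as the interface text tells. Its arguments: {"type":"object","properties":{"targets":{"type":"array"},"grip_force":{"type":"number"}},"required":["targets"]}

```bash
mkdir -p pics; ls; cat > h.py <<'E'
import numpy as np, cv2
from bench import ctrl, eyes, spotter
def snap(cam,fn=None):
    im=eyes.capture(cam)
    if fn: cv2.imwrite('pics/'+fn,im[:,:,::-1])
    return im
def ray(cam,rc):
    c=eyes.camera_info(cam);R=np.array(c['R']);t=np.array(c['t'])
    d=R.T@np.array([(rc[1]-c['cx'])/c['fx'],(rc[0]-c['cy'])/c['fy'],1]); return -R.T@t,d
def atz(cam,rc,z):
    o,d=ray(cam,rc); return o+d*(z-o[2])/d[2]
def proj(cam,X):
    c=eyes.camera_info(cam);p=np.array(c['R'])@np.array(X)+np.array(c['t']); return np.array([c['fy']*p[1]/p[2]+c['cy'],c['fx']*p[0]/p[2]+c['cx']])
E
python3 - <<'E'
from h import *
np.set_printoptions(precision=4,suppress=True)
a=snap('scene');b=snap('top')
cv2.imwrite('pics/a.png',cv2.resize(a[:,:,::-1],(800,500)));cv2.imwrite('pics/b.png',cv2.resize(b[:,:,::-1],(800,500)))
for c in ('scene','top'):
    i=eyes.camera_info(c);print(c,-np.array(i['R']).T@np.array(i['t']),i['fx'],np.array(i['R'])[2])
for c in ('top','scene'):
  for n in ['long_slab','arched_slab','short_slab','rack','easel','light_base','window','switch','green_palm_stone','rose_heart','rose_point','septarian_palm_stone']:
    try:
      for r in spotter.trace(c,n)[:1]:
        m=r['mask'].astype(np.uint8);q=cv2.minAreaRect(cv2.findNonZero(m));print(c,n,round(r['p'],2),np.round(r['centre']),np.round(q[0]),np.round(q[1]),round(q[2],1),m.sum())
    except Exception as e: print(n,e)
print(ctrl.sense())
E
```

```text
pics
scene [ 0.0478 -0.3267  0.8491] 429.62528807097516 [ 0.5289  0.3432 -0.7762]
top [0.4564 0.0116 1.0997] 362.45715930197105 [ 0.0808  0.001  -0.9967]
top long_slab 0.52 [212. 239.] [241. 210.] [ 5. 24.] 90.0 131
top arched_slab 0.69 [193. 241.] [243. 195.] [ 6. 22.] 90.0 134
top short_slab 0.49 [178. 245.] [244. 178.] [23.  6.] 0.0 145
top rack 0.62 [198. 249.] [245. 195.] [47. 33.] 88.0 1042
top easel 0.83 [220. 323.] [325. 222.] [37. 17.] 78.7 595
top light_base 0.63 [199. 398.] [398. 198.] [67. 38.] 84.6 2439
top window 0.74 [247. 289.] [288. 246.] [18. 15.] 26.6 224
top green_palm_stone 0.64 [246. 288.] [288. 246.] [14. 18.] 90.0 219
top rose_heart 0.67 [245. 348.] [349. 244.] [17. 18.] 90.0 267
top rose_point 0.53 [150. 296.] [294. 149.] [12.  9.] 90.0 102
top septarian_palm_stone 0.66 [248. 289.] [289. 246.] [17. 16.] 45.0 237
scene long_slab 0.75 [187. 240.] [241. 185.] [44. 20.] 72.6 656
scene arched_slab 0.78 [178. 253.] [256. 178.] [27. 15.] 63.4 292
scene short_slab 0.71 [164. 263.] [262. 166.] [26. 17.] 24.4 359
scene rack 0.63 [193. 260.] [254. 186.] [44. 63.] 39.8 1
[... 436 characters left out ...]
[26.  8.] 90.0 221
scene septarian_palm_stone 0.57 [204. 363.] [364. 207.] [21. 19.] 45.0 336
{'time': 1.3, 'joints': array([-1.1715,  0.4174, -0.0103,  1.6136,  0.0047,  1.1107, -0.053 ]), 'joint_velocities': array([ 0.0011,  0.0016,  0.0009,  0.001 , -0.0002,  0.0011,  0.0002]), 'joint_torque': array([ -0.0009, -86.4213,   0.6778, -43.5201,   0.0192,   0.0021,
        -0.    ]), 'tool_pos': array([0.2666, 0.5652, 0.2502]), 'ee_rot': array([[-0.9044,  0.4266, -0.    ],
       [ 0.4266,  0.9044, -0.0001],
       [-0.    , -0.0001, -1.    ]]), 'ft_force': array([-0.9669, -0.0064,  0.6377]), 'ft_torque': array([-0.0017,  0.0046,  0.0386]), 'grasp_force': 0.0, 'grip_width': 0.08539116891838197}
```

View pics/a.png

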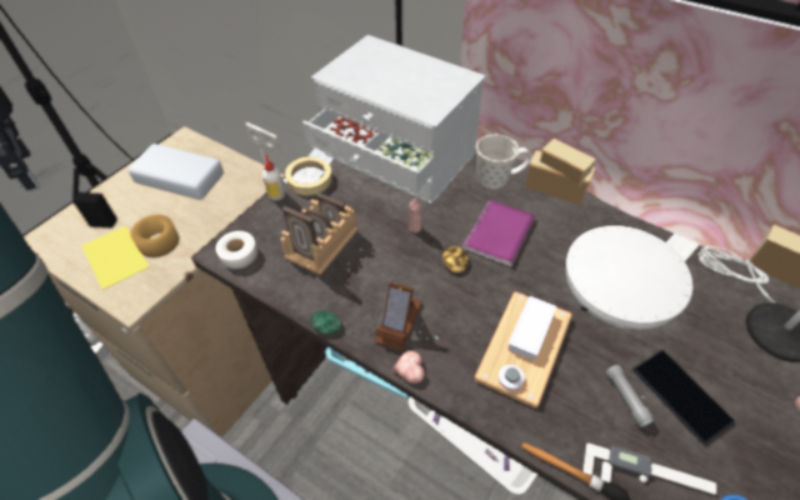

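View pics/b.png

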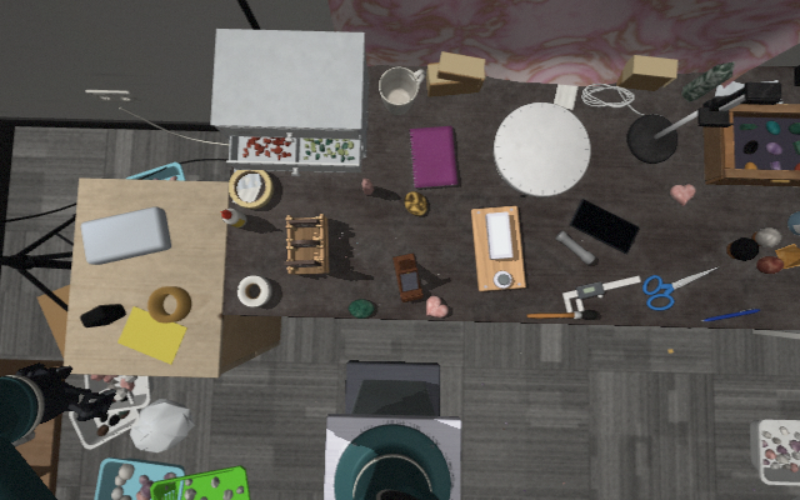

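The scene and top views show the rack with three slabs at about (320,235) in the scene view, the tall slab nearest the robot. The easel is at (400,315) and the light base at (525,350), its white box at the far end and switch at the near end. I'll fit poses from the masks.

```bash
cat >> h.py <<'E'
from scipy.optimize import minimize
def B(x0,x1,y0,y1,z0,z1): return np.array([[x,y,z] for x in(x0,x1) for y in(y0,y1) for z in(z0,z1)])
def slabp(h): return [B(-.0045,.0045,-.032,.032,0,h)]
SL=[B(-.0045,.0045,-.032,.032,0,.125)]
LB=[B(-.1,.1,-.056,.056,0,.016),B(-.026,.082,-.025,.025,.016,.04),B(-.097,-.055,-.021,.021,.016,.03)]
c,s=np.cos(np.pi/3),np.sin(np.pi/3)
REB=np.array([[-s,0,c],[0,1,0],[c,0,s]]) # easel_back axes in easel frame (x away from robot)
def eb(P,x0): return (REB@P.T).T+[x0,0,.024]
def EA(x0): return [B(-.056,.056,-.026,.026,0,.008),eb(B(-.008,0,-.022,.022,0,.088),x0),eb(B(0,.02,-.026,.026,-.006,0),x0)]
def wcam(st):
    i=eyes.camera_info('wrist');H=np.array(i['hand_eye']);T=np.eye(4);T[:3,:3]=st['ee_rot'];T[:3,3]=st['tool_pos']
    M=np.linalg.inv(T@H); i=dict(i);i['R']=M[:3,:3];i['t']=M[:3,3];return i
def pj(i,X):
    p=X@np.array(i['R']).T+np.array(i['t']);return np.c_[i['fx']*p[:,0]/p[:,2]+i['cx'],i['fy']*p[:,1]/p[:,2]+i['cy']]
def render(i,parts,x,y,yaw,z0=0,S=4):
    m=np.zeros((400*S,640*S),np.uint8);C,D=np.cos(yaw),np.sin(yaw);R=np.array([[C,-D,0],[D,C,0],[0,0,1]])
    for P in parts:
        q=pj(i,P@R.T+[x,y,z0]);cv2.fillConvexPoly(m,cv2.convexHull(np.round((q+.5)*S).clip(-9999,9999).astype(np.int32)),1)
    return m>0
def fit(views,model,x0,z0=0,S=4):
    """views: [(caminfo,mask)], model: params tail->parts"""
    big=[(i,np.kron(m.astype(np.uint8),np.ones((S,S),np.uint8))>0) for i,m in views]
    def cost(p):
        P=model(p[3:]);t=0
        for i,m in big:
            r=render(i,P,p[0],p[1],p[2],z0,S);t+=1-(r&m).sum()/max(1,(r|m).sum())
        return t/len(big)
    n=len(x0);sim=np.vstack([x0]+[np.array(x0)+np.eye(n)[k]*([.015,.015,.15]+[.01]*(n-3))[k] for k in range(n)])
    r=minimize(cost,x0,method='Nelder-Mead',options=dict(initial_simplex=sim,xatol=2e-4,fatol=2e-4));return r.x,r.fun
def get(cam,n):
    r=spotter.trace(cam,n);return r[0]['mask'] if r else None
E
python3 - <<'E'
from h import *
np.set_printoptions(precision=4,suppress=True)
snap('scene');snap('top');ic={k:eyes.camera_info(k) for k in('scene','top')}
M={n:{k:get(k,n) for k in ic} for n in('long_slab','arched_slab','short_slab','light_base','easel','rose_point','rack')}
print('g',atz('top',[246,288],.01)[:2],'h',atz('top',[245,348],.01)[:2],atz('top',[150,294],.09)[:2])
def start(n,z):
    q=np.argwhere(M[n]['top']).mean(0);return list(atz('top',q,z)[:2])
v=lambda n:[(ic[k],M[n][k]) for k in ic if M[n][k] is not None]
s=start('light_base',.02);print('LB',*[fit(v('light_base'),lambda p:LB,s+[y]) for y in(.05,-.1)])
s=start('easel',.03);print('EA',*[fit(v('easel'),lambda p:EA(p[0]),s+[y,-.02]) for y in(.1,-.15)])
for n,h in(('long_slab',.125),('arched_slab',.088),('short_slab',.078)):
    s=start(n,h);print(n,s,[fit([(ic['top'],M[n]['top'])],lambda p:[B(-.0045,.0045,-.032,.032,h-.03,h)],s+[0],z0=.012)])
s=start('rack',.06);print('rack',s)
print(ctrl.sense()['time'], eyes.camera_info('wrist'))
E
```

```text
g [0.4066 0.0861] h [ 0.4145 -0.0929] [0.6801 0.0725]
LB (array([ 0.56  , -0.2393,  0.1055]), np.float64(0.036329838247097124)) (array([ 0.5592, -0.2393,  0.1046]), np.float64(0.03574194677038112))
EA (array([ 0.4833, -0.0228,  0.2209, -0.0347]), np.float64(0.06268472435867117)) (array([ 0.4824, -0.0235,  0.2086, -0.034 ]), np.float64(0.06504817585203398))
long_slab [np.float64(0.5030474679776697), np.float64(0.20611202717374805)] [(array([0.5039, 0.2073, 0.0404]), np.float64(0.3072383949645948))]
arched_slab [np.float64(0.5505097057417878), np.float64(0.21044101738169574)] [(array([0.5519, 0.2113, 0.0658]), np.float64(0.2885874649204865))]
short_slab [np.float64(0.5983096375551373), np.float64(0.2165573689486849)] [(array([0.5995, 0.2176, 0.0488]), np.float64(0.2959141560049525))]
rack [np.float64(0.5451233969286193), np.float64(0.20468821677723756)]
2.1 {'fx': 339.1692599812435, 'fy': 339.1692599812435, 'cx': 324.740713842783, 'cy': 200.2041362047272, 'hand_eye': array([[-0.    , -0.9516, -0.3073,  0.0801],
       [ 1.    , -0.0002,  0.0006, -0.0002],
       [-0.0006, -0.3073,  0.9516, -0.1237],
       [ 0.    ,  0.    ,  0.    ,  1.    ]])}
```

```bash
cat >> h.py <<'E'
from scipy.spatial.transform import Rotation as Ro
def yawR(yaw_y,tilt=None):
    "tool down, tool y along world yaw"
    y=np.array([np.cos(yaw_y),np.sin(yaw_y),0]);z=np.array([0,0,-1.]);return np.c_[np.cross(y,z),y,z]
def plan(p,R,p1,R1,n,g):
    p=np.array(p);R=np.array(R);p1=np.array(p1)
    if np.trace(R.T@R1)<np.trace(R.T@(R1*[-1,-1,1])): print('note: half-turn nearer')
    rows=[]
    for k in range(n):
        f=1/(n-k);rv=np.round(np.degrees(f*Ro.from_matrix(R.T@R1).as_rotvec()),2)
        d=np.round(R.T@(p1-p)*f/.04,2)
        p=p+R@d*.04;R=R@Ro.from_rotvec(np.radians(rv)).as_matrix();rows.append([*map(float,rv),*map(float,d),g])
    for k in range(0,n,5): print(rows[k:k+5])
    print('max shift',max(np.linalg.norm(r[3:6])*40 for r in rows),'end',np.round(p,4));return p,R
def go(p1,R1,n,g,st=None):
    st=st or ctrl.sense();return plan(st['tool_pos'],st['ee_rot'],p1,R1,n,g)
E
python3 - <<'E'
from h import *
go([.504,.207,.27],yawR(.1),10,-1)
E
```

```text
[[-0.0, 0.0, 5.9, -0.92, -0.56, -0.05, -1], [-0.0, 0.0, 5.9, -0.97, -0.46, -0.05, -1], [-0.0, 0.0, 5.9, -1.01, -0.36, -0.05, -1], [-0.0, 0.0, 5.9, -1.04, -0.25, -0.05, -1], [-0.0, 0.0, 5.9, -1.07, -0.14, -0.05, -1]]
[[-0.0, 0.0, 5.9, -1.07, -0.03, -0.05, -1], [-0.0, 0.0, 5.9, -1.07, 0.08, -0.05, -1], [-0.0, 0.0, 5.9, -1.06, 0.19, -0.05, -1], [-0.0, 0.0, 5.91, -1.03, 0.3, -0.05, -1], [0.0, 0.01, 5.9, -1.0, 0.4, -0.04, -1]]
max shift 43.21110968258047 end [0.5041 0.2072 0.2699]
```

Request:
{"name": "carry_out", "arguments": {
  "targets": [
    [0,0,5.4,-0.84,-0.51,-0.05,-1],
    [0,0,5.4,-0.88,-0.43,-0.05,-1],
    [0,0,5.4,-0.92,-0.34,-0.05,-1],
    [0,0,5.4,-0.94,-0.25,-0.05,-1],
    [0,0,5.4,-0.96,-0.15,-0.05,-1]
  ]
}}

```text
time: 2.72
tool_pos: [0.3762, 0.4006, 0.2605]
ee_rot: [[-0.608, 0.794, 0.0], [0.794, 0.608, 0.0], [0.0, 0.0, -1.0]]
ft_force: [0.1, 0.9, -0.6]
grip_width: 0.0855
grasp_force: 0.0
```

Request:
{"name": "carry_out", "arguments": {
  "targets": [
    [0,0,5.4,-0.97,-0.06,-0.05,-1],
    [0,0,5.4,-0.97,0.04,-0.05,-1],
    [0,0,5.4,-0.97,0.13,-0.05,-1],
    [0,0,5.4,-0.95,0.23,-0.05,-1],
    [0,0,5.4,-0.93,0.32,-0.04,-1]
  ]
}}

```text
time: 3.35
tool_pos: [0.4873, 0.24, 0.2702]
ee_rot: [[-0.181, 0.983, 0.0], [0.983, 0.181, 0.0], [0.0, 0.0, -1.0]]
ft_force: [-0.3, 0.7, -0.6]
grip_width: 0.0855
grasp_force: 0.0
```

Request:
{"name": "carry_out", "arguments": {
  "targets": [
    [0,0,5,-0.91,0.4,-0.04,-1],
    [0,0,0,0,0,0,-1],
    [0,0,0,0,0,0,-1]
  ]
}}

```text
time: 3.72
tool_pos: [0.5087, 0.2091, 0.2714]
ee_rot: [[-0.1, 0.995, -0.0], [0.995, 0.1, 0.0], [0.0, -0.0, -1.0]]
ft_force: [0.5, 1.0, -0.2]
grip_width: 0.0854
grasp_force: 0.0
```

```bash
python3 - <<'E'
from h import *
np.set_printoptions(precision=4,suppress=True)
st=ctrl.sense();im=snap('wrist','w1.png');print(st['time'],st['tool_pos'],st['ee_rot'],st['joints'],st['joint_velocities'])
w=wcam(st)
for n,h in(('long_slab',.125),('arched_slab',.088),('short_slab',.078)):
    for r in spotter.trace('wrist',n)[:2]:
        m=r['mask'].astype(np.uint8);q=cv2.minAreaRect(cv2.findNonZero(m));print(n,r['p'],r['centre'],q)
    print('pred',pj(w,np.array([[dict(long_slab=.504,arched_slab=.552,short_slab=.5995)[n],.21,.012+h]])))
E
```

```text
3.725 [0.5087 0.2091 0.2714] [[-0.0995  0.995  -0.0003]
 [ 0.995   0.0995  0.0001]
 [ 0.0001 -0.0002 -1.    ]] [-0.7424  0.2727  0.3568  1.7887 -0.106   1.0991 -0.2498] [-0.0153 -0.001  -0.0123  0.0009  0.0014 -0.0004  0.0004]
long_slab 0.69 [181.5, 322.1] ((320.4999694824219, 181.49996948242188), (10.999998092651367, 90.99998474121094), 0.0)
long_slab 0.69 [170.3, 370.6] ((369.5, 171.0), (66.0, 19.0), 90.0)
pred [[320.5422 193.9043]]
arched_slab 0.64 [172.3, 370.9] ((369.0, 171.5), (67.0, 20.0), 90.0)
pred [[373.9331 187.1263]]
short_slab 0.75 [173.4, 417.4] ((414.385986328125, 175.9407196044922), (29.93242835998535, 70.96542358398438), 6.911226749420166)
pred [[422.7613 189.1071]]
```

View pics/w1.png

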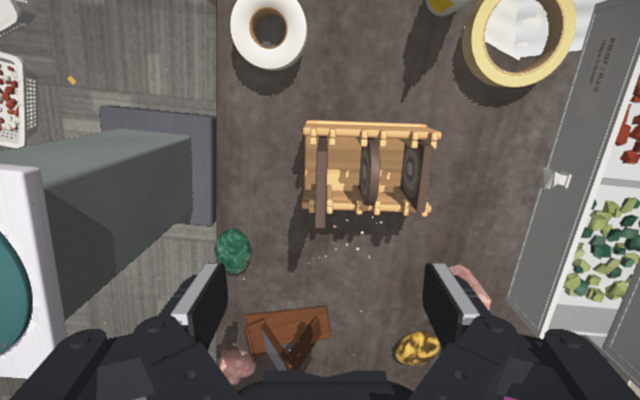

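The wrist view shows the long slab as the vertical bar at column 321 (rows 137–227), with the arched slab at 370 and the short one at 417. Its sides are parallel to the tool axes, so the rack yaw is about 0.1.

```bash
python3 - <<'E'
from h import *
np.set_printoptions(precision=4,suppress=True)
st=ctrl.sense();im=snap('wrist');w=wcam(st)
m=spotter.trace('wrist','long_slab')[0]['mask']
for zz in(.062,.09):
  print(fit([(w,m)],lambda p:[B(-.0045,.0045,-.032,.032,zz,.125)],[.504,.207,.1],z0=.012))
# per-row edges of mask
for r in range(138,228,12): print(r,np.flatnonzero(m[r])[[0,-1]] if m[r].any() else None)
q=pj(w,np.array([[.504,.207,.137]]));print(q)
me=get('wrist','easel');print(fit([(w,me)],lambda p:EA(-.034),[.483,-.023,.21]) if me is not None else None)
E
```

```text
(array([0.5034, 0.2128, 0.0695]), np.float64(0.11752389133469343))
(array([0.5033, 0.2143, 0.0639]), np.float64(0.15840893230983955))
138 [319 326]
150 [317 327]
162 [316 327]
174 [315 327]
186 [314 326]
198 [315 327]
210 [314 326]
222 [314 326]
[[320.3742 198.4703]]
(array([ 0.4819, -0.0248,  0.2211]), np.float64(0.22918131450909807))
```

Request:
{"name": "carry_out", "arguments": {
  "targets": [
    [0,0,0.6,0.1,-0.12,0.3,0.2],
    [0,0,0,0,0,0.8,0.2],
    [0,0,0,0,0,0.8,0.2],
    [0,0,0,0,0,0.4,0.2],
    [0,0,0,0,0,0,0.2]
  ],
  "grip_force": 45
}}

```text
time: 4.7
tool_pos: [0.5032, 0.2127, 0.1787]
ee_rot: [[-0.09, 0.996, -0.001], [0.996, 0.09, -0.001], [-0.001, -0.002, -1.0]]
ft_force: [-0.1, -0.2, 1.1]
grip_width: 0.0341
grasp_force: 0.0
```

```bash
python3 - <<'E'
from h import *
np.set_printoptions(precision=4,suppress=True)
st=ctrl.sense();im=snap('wrist','w2.png');w=wcam(st);print(st['tool_pos'],st['grip_width'])
for r in spotter.trace('wrist','long_slab')[:1]:
  m=r['mask'];print(r['p'],cv2.boundingRect(cv2.findNonZero(m.astype(np.uint8))),fit([(w,m)],lambda p:[B(-.0045,.0045,-.032,.032,.062,.125)],[.504,.21,.09],z0=.012))
  print(pj(w,np.array([[.5035,.2125,.137]])))
E
```

```text
[0.5032 0.2127 0.1787] 0.03411666684811377
0.58 (318, 157, 22, 143) (array([0.5036, 0.2132, 0.0689]), np.float64(0.09476107358781716))
[[327.7507 246.6837]]
```

View pics/w2.png

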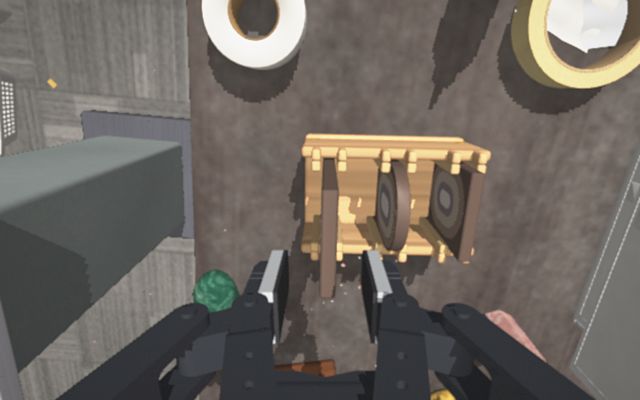

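The slab (column 327, rows 160–297) lies between the open fingers, at columns 275 and 375. Now descend, close and lift.

Request:
{"name": "carry_out", "arguments": {
  "targets": [
    [0,0,0.4,0,0,0.5,0.2],
    [0,0,0,0,0,0.5,0.2],
    [0,0,0,0,0,0.4,0.2],
    [0,0,0,0,0,0,0.2],
    [0,0,0,0,0,0,1]
  ],
  "grip_force": 45
}}

```text
time: 5.42
tool_pos: [0.5041, 0.213, 0.1243]
ee_rot: [[-0.083, 0.997, 0.001], [0.997, 0.083, 0.0], [0.0, 0.001, -1.0]]
ft_force: [0.5, 0.8, 0.4]
grip_width: 0.017
grasp_force: 0.0
```

Request:
{"name": "carry_out", "arguments": {
  "targets": [
    [0,0,0,0,0,0,1],
    [0,0,0,0,0,0,1],
    [0,0,0,0,0,0,1],
    [0,0,0,0,0,0,1]
  ]
}}

```text
time: 5.92
tool_pos: [0.5043, 0.213, 0.1244]
ee_rot: [[-0.083, 0.997, 0.002], [0.997, 0.083, 0.001], [0.001, 0.002, -1.0]]
ft_force: [0.7, -0.2, 7.8]
grip_width: 0.0085
grasp_force: 45.1
```

Request:
{"name": "carry_out", "arguments": {
  "targets": [
    [0,0,0,0,0,-0.3,1],
    [0,0,0,0,0,-0.5,1],
    [0,0,0,0,0,-0.7,1],
    [0,0,0,0,0,-0.8,1],
    [0,0,0,0,0,-0.8,1]
  ]
}}

```text
time: 6.55
tool_pos: [0.5034, 0.2126, 0.2492]
ee_rot: [[-0.083, 0.997, -0.0], [0.997, 0.083, -0.0], [-0.0, -0.0, -1.0]]
ft_force: [-0.1, -0.4, -2.2]
grip_width: 0.0081
grasp_force: 44.3
```

Request:
{"name": "carry_out", "arguments": {
  "targets": [
    [0,0,0,0,0,-0.6,1],
    [0,0,0,0,0,-0.2,1],
    [0,0,0,0,0,0,1]
  ]
}}

```text
time: 6.92
tool_pos: [0.5035, 0.2128, 0.2795]
ee_rot: [[-0.083, 0.997, 0.0], [0.997, 0.083, 0.0], [0.0, 0.0, -1.0]]
ft_force: [0.0, -0.2, -2.2]
grip_width: 0.0084
grasp_force: 44.3
```

```bash
python3 - <<'E'
from h import *
np.set_printoptions(precision=4,suppress=True)
st=ctrl.sense();im=snap('wrist');w=wcam(st);print(st['time'],st['tool_pos'],st['ee_rot'],st['joints'],st['ft_force'])
# slab's top in hand: long slab mask
r=spotter.trace('wrist','long_slab')
if r:
  m=r[0]['mask'];print(r[0]['p'],cv2.boundingRect(cv2.findNonZero(m.astype(np.uint8))))
# easel refine from all three cameras (top/scene unobstructed?)
ic={k:eyes.camera_info(k) for k in('scene','top')};V=[]
for k in ic:
  snap(k);mm=get(k,'easel');V.append((ic[k],mm));print(k,mm.sum())
for x0 in([.483,-.023,.2,-.034],[.483,-.023,.1,-.03]):
  print(fit(V,lambda p:EA(p[0]),x0),fit(V[1:],lambda p:EA(p[0]),x0),fit(V[:1],lambda p:EA(p[0]),x0))
E
```

```text
6.925 [0.5035 0.2128 0.2795] [[-0.0828  0.9966  0.    ]
 [ 0.9966  0.0828  0.0001]
 [ 0.0001  0.0001 -1.    ]] [-0.7597  0.2586  0.3628  1.7873 -0.1014  1.1138 -0.2803] [ 0.0258 -0.1663 -2.2117]
0.84 (312, 163, 26, 213)
scene 1192
top 629
(array([ 0.4826, -0.0226,  0.2236, -0.0344]), np.float64(0.08526632583741134)) (array([ 0.4827, -0.0231,  0.2172, -0.0295]), np.float64(0.06378581493658997)) (array([ 0.4827, -0.0206,  0.2806, -0.0345]), np.float64(0.08696491482071333))
(array([ 0.4824, -0.023 ,  0.2298, -0.0341]), np.float64(0.08544537167818278)) (array([ 0.4829, -0.0237,  0.2121, -0.0253]), np.float64(0.06694129763130796)) (array([ 0.4838, -0.0209,  0.2591, -0.0362]), np.float64(0.08231589147286822))
```

```bash
python3 - <<'E'
from h import *
go([.40,-.04,.30],yawR(.22),8,1)
E
```

```text
[[-0.01, 0.0, -0.98, -0.76, -0.39, -0.07, 1], [-0.01, 0.0, -0.98, -0.75, -0.4, -0.06, 1], [-0.01, 0.01, -0.98, -0.75, -0.41, -0.07, 1], [-0.01, 0.0, -0.98, -0.74, -0.43, -0.06, 1], [-0.0, 0.01, -0.99, -0.73, -0.44, -0.07, 1]]
[[-0.01, 0.0, -0.98, -0.73, -0.45, -0.06, 1], [-0.0, 0.01, -0.99, -0.71, -0.46, -0.07, 1], [-0.01, 0.0, -0.98, -0.71, -0.48, -0.07, 1]]
max shift 34.39534852272906 end [ 0.3999 -0.04    0.3002]
```

Request:
{"name": "carry_out", "arguments": {
  "targets": [
    [0,0,-1,-0.76,-0.39,-0.07,1],
    [0,0,-1,-0.75,-0.4,-0.06,1],
    [0,0,-1,-0.75,-0.41,-0.07,1],
    [0,0,-1,-0.74,-0.43,-0.06,1],
    [0,0,-1,-0.73,-0.44,-0.07,1]
  ]
}}

```text
time: 7.85
tool_pos: [0.4384, 0.0538, 0.2925]
ee_rot: [[-0.17, 0.985, -0.0], [0.985, 0.17, -0.0], [-0.0, -0.0, -1.0]]
ft_force: [1.0, -0.5, -2.8]
grip_width: 0.0082
grasp_force: 44.4
```

Request:
{"name": "carry_out", "arguments": {
  "targets": [
    [0,0,-1,-0.73,-0.45,-0.06,1],
    [0,0,-1,-0.71,-0.46,-0.07,1],
    [0,0,-1,-0.71,-0.48,-0.07,1],
    [0,0,0,0,0,0,1],
    [0,0,0,0,0,0,1]
  ]
}}

```text
time: 8.48
tool_pos: [0.4005, -0.0395, 0.3006]
ee_rot: [[-0.221, 0.975, 0.0], [0.975, 0.221, 0.0], [0.0, 0.0, -1.0]]
ft_force: [0.5, 1.1, -1.6]
grip_width: 0.0086
grasp_force: 44.4
```

```bash
python3 - <<'E'
from h import *
np.set_printoptions(precision=4,suppress=True)
st=ctrl.sense();im=snap('wrist','w3.png');w=wcam(st);print(st['time'],st['tool_pos'],st['ee_rot'],st['joints'])
m=get('wrist','easel');print(m.sum(),cv2.boundingRect(cv2.findNonZero(m.astype(np.uint8))))
for x0 in([.483,-.023,.22,-.034],[.483,-.023,.15,-.025]): print(fit([(w,m)],lambda p:EA(p[0]),x0))
ml=get('wrist','long_slab')
# slab in tool frame
i=dict(eyes.camera_info('wrist'));M=np.linalg.inv(np.array(i['hand_eye']));i['R']=M[:3,:3];i['t']=M[:3,3]
if ml is not None:
  print('slab bbox',cv2.boundingRect(cv2.findNonZero(ml.astype(np.uint8))))
  for xo in(-.003,-.0,.003):
   for zo in (.109,.112,.115):
    print(xo,zo,np.round(pj(i,np.array([[xo-.032,0,zo],[xo+.032,0,zo],[xo+.032,0,zo-.125]])).ravel()))
np.savez('e.npz',m=m,R=w['R'],t=w['t'])
E
```

```text
8.475 [ 0.4005 -0.0395  0.3006] [[-0.2206  0.9754  0.    ]
 [ 0.9754  0.2206  0.    ]
 [ 0.      0.     -1.    ]] [-0.5364 -0.0748  0.536   2.0738  0.0421  1.1324  0.2029]
4416 (345, 138, 93, 61)
(array([ 0.4797, -0.0237,  0.2153, -0.0315]), np.float64(0.03977435701309873))
(array([ 0.4799, -0.0239,  0.2279, -0.0321]), np.float64(0.03891353306490142))
slab bbox (313, 163, 25, 212)
-0.003 0.109 [326. 250. 326. 167. 328. 243.]
-0.003 0.112 [326. 248. 326. 166. 328. 240.]
-0.003 0.115 [326. 246. 326. 165. 328. 236.]
-0.0 0.109 [326. 246. 326. 162. 328. 235.]
-0.0 0.112 [326. 244. 326. 162. 328. 232.]
-0.0 0.115 [326. 243. 326. 161. 328. 229.]
0.003 0.109 [326. 243. 326. 158. 328. 227.]
0.003 0.112 [326. 241. 326. 157. 328. 224.]
0.003 0.115 [326. 239. 326. 157. 328. 221.]
```

View pics/w3.png

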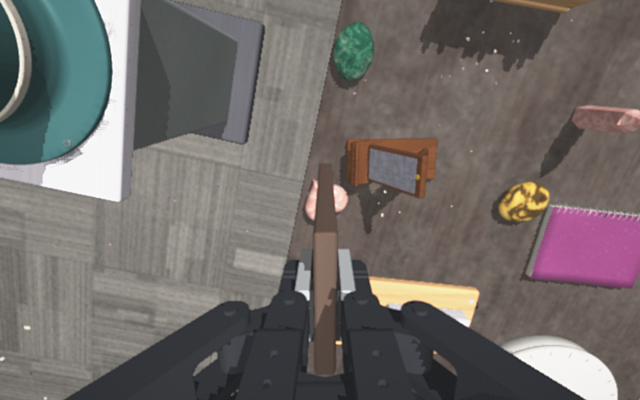

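The easel shows clearly at (345–437, 138–198), with the slab hanging at column 325. The fit agrees with the other cameras, so I'm planning the lean.

```bash
cat >> h.py <<'E'
psi=.22;EC=np.array([.449,-.0305,.024])
u=np.array([np.cos(psi),np.sin(psi),0]);v=np.array([-np.sin(psi),np.cos(psi),0]);zz=np.array([0,0,1.])
n_=-s*u+c*zz;f_=c*u+s*zz
RL=np.c_[v,-n_,-f_]
def lean(dn,df): return EC+n_*(.0045+dn)+f_*(.112+df)+v*.001
E
python3 - <<'E'
from h import *
p,R=go(lean(.012,.06),RL,10,1)
p,R=plan(p,R,lean(.006,.012),RL,4,1)
E
```

```text
[[3.0, 0.01, 0.02, -0.0, 0.3, 0.3, 1], [3.0, 0.01, 0.02, -0.0, 0.32, 0.28, 1], [3.0, 0.01, 0.02, -0.0, 0.33, 0.26, 1], [3.0, 0.01, 0.02, -0.0, 0.35, 0.25, 1], [3.0, 0.0, 0.02, -0.01, 0.36, 0.23, 1]]
[[2.99, 0.01, 0.02, -0.0, 0.37, 0.21, 1], [3.0, 0.0, 0.02, -0.0, 0.38, 0.19, 1], [2.99, 0.01, 0.02, -0.01, 0.39, 0.17, 1], [3.0, 0.0, 0.02, -0.0, 0.39, 0.15, 1], [2.99, 0.01, 0.01, -0.01, 0.41, 0.13, 1]]
max shift 17.20929981143916 end [ 0.5189 -0.0139  0.1811]
[[0.0, -0.0, 0.0, 0.0, 0.04, 0.3, 1], [0.0, -0.0, 0.0, 0.0, 0.04, 0.3, 1], [0.0, -0.0, 0.0, 0.0, 0.03, 0.3, 1], [0.0, -0.0, 0.0, 0.0, 0.04, 0.3, 1]]
max shift 12.106196760337244 end [ 0.5005 -0.018   0.1366]
```

Request:
{"name": "carry_out", "arguments": {
  "targets": [
    [3,0,0,0,0.3,0.3,1],
    [3,0,0,0,0.32,0.28,1],
    [3,0,0,0,0.33,0.26,1],
    [3,0,0,0,0.35,0.25,1],
    [3,0,0,0,0.36,0.23,1]
  ]
}}

```text
time: 9.25
tool_pos: [0.4602, -0.0258, 0.2403]
ee_rot: [[-0.222, 0.941, -0.254], [0.975, 0.214, -0.058], [-0.0, -0.261, -0.965]]
ft_force: [-0.4, -0.4, -1.8]
grip_width: 0.0085
grasp_force: 44.4
```

Request:
{"name": "carry_out", "arguments": {
  "targets": [
    [3,0,0,0,0.37,0.21,1],
    [3,0,0,0,0.38,0.19,1],
    [3,0,0,-0.01,0.39,0.17,1],
    [3,0,0,0,0.39,0.15,1],
    [3,0,0,-0.01,0.41,0.13,1]
  ]
}}

```text
time: 9.88
tool_pos: [0.5192, -0.0132, 0.1803]
ee_rot: [[-0.222, 0.843, -0.489], [0.975, 0.192, -0.111], [0.0, -0.502, -0.865]]
ft_force: [0.0, 1.0, -1.0]
grip_width: 0.0088
grasp_force: 44.4
```

Request:
{"name": "carry_out", "arguments": {
  "targets": [
    [0,0,0,0,0,0,1],
    [0,0,0,0,0,0,1]
  ]
}}

```text
time: 10.12
tool_pos: [0.5186, -0.014, 0.1813]
ee_rot: [[-0.221, 0.845, -0.487], [0.975, 0.191, -0.111], [-0.0, -0.5, -0.866]]
ft_force: [-0.2, -0.0, -2.5]
grip_width: 0.0083
grasp_force: 44.6
```

```bash
python3 - <<'E'
from h import *
np.set_printoptions(precision=4,suppress=True)
st=ctrl.sense();w=wcam(st);print(st['time'],st['tool_pos'],st['joints'],st['ft_force'])
print(lean(.012,.06),np.degrees(Ro.from_matrix(np.array(st['ee_rot']).T@RL).as_rotvec()))
im=snap('scene');im2=snap('wrist');
a=cv2.resize(im[180:330,220:420,::-1],None,fx=3,fy=3);cv2.imwrite('pics/s4.png',a)
p,R=go(lean(.006,.012),RL,4,1)
p,R=plan(p,R,lean(.001,.002),RL,3,1)
E
```

```text
10.125 [ 0.5186 -0.014   0.1813] [-0.429   0.641   0.5106  1.6232 -0.1522  1.459   0.35  ] [-0.1951 -0.045  -2.503 ]
[ 0.5188 -0.0139  0.1812] [0.0229 0.0906 0.1191]
[[0.02, 0.02, 0.03, 0.0, 0.04, 0.3, 1], [0.02, 0.02, 0.03, 0.0, 0.04, 0.3, 1], [0.02, 0.01, 0.03, 0.0, 0.04, 0.31, 1], [0.01, 0.02, 0.03, 0.0, 0.04, 0.3, 1]]
max shift 12.502799686470228 end [ 0.5004 -0.0181  0.1368]
[[0.0, -0.0, -0.0, 0.0, 0.04, 0.08, 1], [0.0, -0.0, -0.0, 0.0, 0.04, 0.09, 1], [0.0, -0.0, -0.0, 0.0, 0.05, 0.08, 1]]
max shift 3.939543120718442 end [ 0.4999 -0.0182  0.1255]
```

View pics/s4.png

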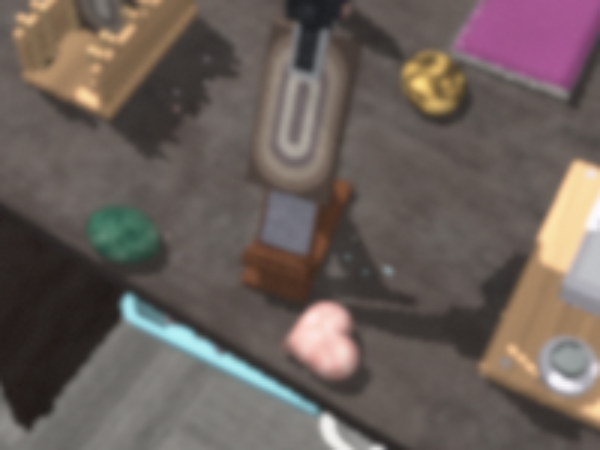

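The slab, at (300,110) in the crop, lines up with the felt face at (290,220). Sliding down.

Request:
{"name": "carry_out", "arguments": {
  "targets": [
    [0,0,0,0,0.04,0.3,1],
    [0,0,0,0,0.04,0.3,1],
    [0,0,0,0,0.04,0.3,1],
    [0,0,0,0,0.04,0.3,1],
    [0,0,0,0,0,0,1]
  ]
}}

```text
time: 10.85
tool_pos: [0.5, -0.0182, 0.1358]
ee_rot: [[-0.22, 0.844, -0.489], [0.975, 0.191, -0.11], [0.0, -0.501, -0.865]]
ft_force: [0.2, 0.1, -0.7]
grip_width: 0.0084
grasp_force: 44.5
```

Request:
{"name": "carry_out", "arguments": {
  "targets": [
    [0,0,0,0,0.05,0.06,1],
    [0,0,0,0,0.05,0.06,1],
    [0,0,0,0,0.03,0.05,1],
    [0,0,0,0,0,0.04,1],
    [0,0,0,0,0,0,1]
  ]
}}

```text
time: 11.48
tool_pos: [0.5009, -0.0181, 0.1267]
ee_rot: [[-0.221, 0.845, -0.488], [0.975, 0.191, -0.11], [-0.0, -0.5, -0.866]]
ft_force: [-0.1, 0.1, -2.0]
grip_width: 0.0083
grasp_force: 44.6
```

Request:
{"name": "carry_out", "arguments": {
  "targets": [
    [0,0,0,0,0,0.03,1],
    [0,0,0,0,0,0.03,1],
    [0,0,0,0,0,0,1]
  ]
}}

```text
time: 11.85
tool_pos: [0.4998, -0.0183, 0.1246]
ee_rot: [[-0.221, 0.845, -0.488], [0.975, 0.191, -0.11], [-0.0, -0.5, -0.866]]
ft_force: [-0.1, -0.1, -2.2]
grip_width: 0.0081
grasp_force: 44.6
```

Request:
{"name": "carry_out", "arguments": {
  "targets": [
    [0,0,0,0,0,0.03,1],
    [0,0,0,0,0,0,1]
  ]
}}

```text
time: 12.1
tool_pos: [0.5, -0.0183, 0.1244]
ee_rot: [[-0.221, 0.845, -0.486], [0.975, 0.191, -0.11], [-0.0, -0.499, -0.867]]
ft_force: [3.8, 2.1, 10.6]
grip_width: 0.0084
grasp_force: 46.6
```

Request:
{"name": "carry_out", "arguments": {
  "targets": [
    [0,0,0,0,0.03,-0.01,1],
    [0,0,0,0,0,0,1]
  ]
}}

```text
time: 12.35
tool_pos: [0.5008, -0.0182, 0.124]
ee_rot: [[-0.221, 0.845, -0.487], [0.975, 0.191, -0.11], [-0.0, -0.5, -0.866]]
ft_force: [1.8, 2.3, 8.5]
grip_width: 0.0082
grasp_force: 46.1
```

Request:
{"name": "carry_out", "arguments": {
  "targets": [
    [0,0,0,0,0.03,0,1],
    [0,0,0,0,0,0,1]
  ]
}}

```text
time: 12.6
tool_pos: [0.5015, -0.0181, 0.1236]
ee_rot: [[-0.221, 0.845, -0.488], [0.975, 0.191, -0.11], [-0.0, -0.5, -0.866]]
ft_force: [-0.3, 2.0, 13.1]
grip_width: 0.0082
grasp_force: 46.4
```

Request:
{"name": "carry_out", "arguments": {
  "targets": [
    [0,0,0,0,0,-0.02,0.6],
    [0,0,0,0,0,0,0.3],
    [0,0,0,0,0,0,0.1],
    [0,0,0,0,0,0,0]
  ]
}}

```text
time: 13.1
tool_pos: [0.5018, -0.0179, 0.1234]
ee_rot: [[-0.221, 0.845, -0.488], [0.975, 0.191, -0.11], [-0.0, -0.5, -0.866]]
ft_force: [-0.5, -0.2, -0.2]
grip_width: 0.0427
grasp_force: 0.0
```

Request:
{"name": "carry_out", "arguments": {
  "targets": [
    [0,0,0,0,0,-0.3,0],
    [0,0,0,0,0,-0.8,0],
    [0,0,0,0,0,-0.9,0],
    [0,0,0,0,0,-0.9,0],
    [0,0,0,0,0,0,0]
  ]
}}

```text
time: 13.72
tool_pos: [0.5602, -0.0049, 0.2263]
ee_rot: [[-0.221, 0.847, -0.484], [0.975, 0.192, -0.11], [-0.001, -0.496, -0.868]]
ft_force: [-0.3, -0.3, 0.0]
grip_width: 0.0425
grasp_force: 0.0
```

```bash
cat >> h.py <<'E'
def model_lean(views,x0=(.449,-.0305,.22)):
    "fit leaned slab: params = corner x,y, yaw"
    P=(REB@(B(0,.009,-.032,.032,0,.125)).T).T+[0,0,.024]
    return fit(views,lambda p:[P],list(x0))
E
python3 - <<'E'
from h import *
np.set_printoptions(precision=4,suppress=True)
st=ctrl.sense();print(st['time'],st['tool_pos'],st['joints'],st['grip_width'])
w=wcam(st);im=snap('wrist');a=snap('scene');b=snap('top')
V=[]
for k,i in(('wrist',w),('scene',eyes.camera_info('scene')),('top',eyes.camera_info('top'))):
  for r in spotter.trace(k,'long_slab')[:1]:
    print(k,r['p'],r['mask'].sum(),r['centre']);print(model_lean([(i,r['mask'])]));V.append((i,r['mask']))
print(model_lean(V))
o=np.zeros((400,800,3),np.uint8);o[:250,:400]=cv2.resize(im,(400,250));o[:,400:]=cv2.resize(a[180:330,240:390],(400,400));cv2.imwrite('pics/s5.png',o[:,:,::-1])
E
```

```text
13.725 [ 0.5602 -0.0049  0.2263] [-0.4161  0.6598  0.5133  1.4729 -0.1553  1.5858  0.3431] 0.042520633668683416
wrist 0.8 1346 [196.6, 322.5]
(array([ 0.4493, -0.0303,  0.2275]), np.float64(0.04662140898260125))
scene 0.83 1565 [241.0, 318.2]
(array([ 0.4507, -0.0295,  0.2313]), np.float64(0.04267189964985185))
top 0.66 516 [219.7, 326.6]
(array([ 0.4519, -0.0331,  0.2716]), np.float64(0.1402648868495151))
(array([ 0.4492, -0.03  ,  0.2265]), np.float64(0.08867443292558146))
```

View pics/s5.png

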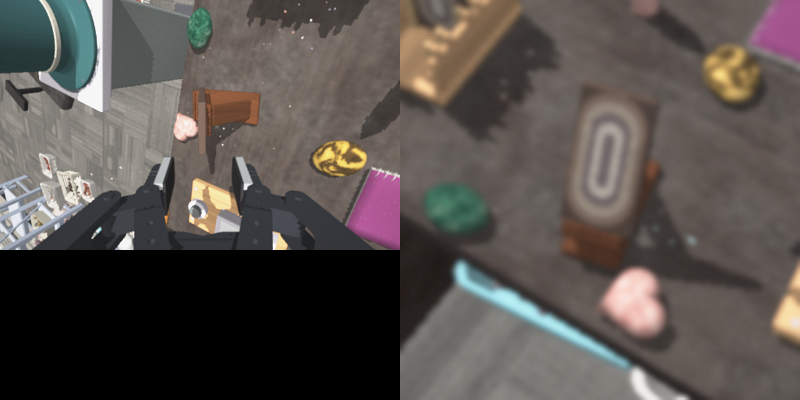

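The slab leans correctly on the easel (scene crop (610,155)), and the wrist and scene fits agree: corner (0.4495,-0.030), yaw 0.227. Next is the re-grip by the long sides.

```bash
cat >> h.py <<'E'
def setl(ps=.227,C=(.4495,-.030,.024),a=30):
    global u,v,n_,f_,cen,w_,RG
    u=np.array([np.cos(ps),np.sin(ps),0]);v=np.array([-np.sin(ps),np.cos(ps),0])
    n_=-s*u+c*zz;f_=c*u+s*zz;cen=np.array(C)+.0045*n_+.0625*f_
    t=np.radians(60-a);w_=np.sin(t)*u-np.cos(t)*zz;RG=np.c_[np.cross(-v,w_),-v,w_]
    return cen,w_,RG
E
python3 - <<'E'
from h import *
cen,w_,RG=setl();print(cen)
RD=yawR(.227-np.pi/2)
p,R=go([.46,-.02,.31],RD,12,-1)
p,R=plan(p,R,cen-.10*w_,RG,5,-1)
E
```

```text
[ 0.47615117 -0.02384408  0.08037659]
[[-1.97, 1.96, 7.29, 0.01, -0.27, -0.05, -1], [-1.97, 1.96, 7.29, -0.02, -0.27, -0.06, -1], [-1.97, 1.96, 7.29, -0.05, -0.26, -0.07, -1], [-1.97, 1.96, 7.29, -0.08, -0.25, -0.08, -1], [-1.97, 1.96, 7.29, -0.1, -0.23, -0.1, -1]]
[[-1.97, 1.95, 7.29, -0.13, -0.22, -0.11, -1], [-1.97, 1.96, 7.29, -0.15, -0.19, -0.12, -1], [-1.97, 1.95, 7.29, -0.17, -0.17, -0.13, -1], [-1.96, 1.95, 7.29, -0.19, -0.14, -0.14, -1], [-1.97, 1.96, 7.29, -0.2, -0.11, -0.15, -1]]
[[-1.96, 1.95, 7.29, -0.2, -0.08, -0.16, -1], [-1.97, 1.96, 7.29, -0.21, -0.05, -0.18, -1]]
max shift 11.242775458044157 end [ 0.4601 -0.02    0.31  ]
[[0.0, 6.0, 0.0, -0.18, 0.04, 0.72, -1], [0.0, 6.0, 0.0, -0.25, 0.04, 0.69, -1], [0.0, 6.0, 0.0, -0.32, 0.03, 0.66, -1], [0.0, 6.0, 0.0, -0.39, 0.04, 0.63, -1], [0.0, 6.0, 0.0, -0.45, 0.03, 0.58, -1]]
max shift 29.729446681699272 end [ 0.4272 -0.035   0.1669]
```

Request:
{"name": "carry_out", "arguments": {
  "targets": [
    [-1.97,1.96,7.3,0,-0.27,-0.05,0],
    [-1.97,1.96,7.3,-0.02,-0.27,-0.06,-1],
    [-1.97,1.96,7.3,-0.05,-0.26,-0.07,-1],
    [-1.97,1.96,7.3,-0.08,-0.25,-0.08,-1],
    [-1.97,1.96,7.3,-0.1,-0.23,-0.1,-1]
  ]
}}

```text
time: 14.65
tool_pos: [0.517, -0.0121, 0.2597]
ee_rot: [[0.418, 0.851, -0.318], [0.902, -0.43, 0.037], [-0.105, -0.302, -0.947]]
ft_force: [0.5, 0.2, -0.1]
grip_width: 0.0852
grasp_force: 0.0
```

Request:
{"name": "carry_out", "arguments": {
  "targets": [
    [-1.97,1.95,7.3,-0.13,-0.22,-0.11,-1],
    [-1.97,1.95,7.3,-0.15,-0.19,-0.12,-1],
    [-1.97,1.95,7.3,-0.17,-0.17,-0.13,-1],
    [-1.97,1.95,7.3,-0.19,-0.14,-0.14,-1],
    [-1.97,1.95,7.3,-0.2,-0.11,-0.15,-1]
  ]
}}

```text
time: 15.28
tool_pos: [0.4762, -0.0182, 0.2957]
ee_rot: [[0.887, 0.455, -0.085], [0.459, -0.888, 0.04], [-0.058, -0.074, -0.996]]
ft_force: [0.3, 0.3, 1.0]
grip_width: 0.0856
grasp_force: 0.0
```

Request:
{"name": "carry_out", "arguments": {
  "targets": [
    [-1.97,1.95,7.3,-0.2,-0.08,-0.16,-1],
    [-1.97,1.95,7.3,-0.21,-0.05,-0.18,-1],
    [0,0,0,0,0,0,-1]
  ]
}}

```text
time: 15.65
tool_pos: [0.4599, -0.0198, 0.3106]
ee_rot: [[0.974, 0.225, 0.001], [0.225, -0.974, 0.001], [0.002, -0.001, -1.0]]
ft_force: [0.4, 0.6, 0.3]
grip_width: 0.0856
grasp_force: 0.0
```

```bash
python3 - <<'E'
from h import *
np.set_printoptions(precision=4,suppress=True)
st=ctrl.sense();print(st['time'],st['tool_pos'],st['joints'],st['grip_width'])
w=wcam(st);snap('wrist');print(pj(w,np.array([[.476,-.024,.08]])))
r=spotter.trace('wrist','long_slab')
if r: print(r[0]['p'],r[0]['centre'],r[0]['mask'].sum(),model_lean([(w,r[0]['mask'])]))
cen,w_,RG=setl()
p,R=go(cen-.10*w_,RG,5,-1)
E
```

```text
15.65 [ 0.4599 -0.0198  0.3106] [-0.9111  0.0644  0.9367  1.9523 -0.0582  1.1503 -1.2956] 0.08556425669163259
[[333.1182 153.9236]]
0.64 [149.3, 334.2] 3185 (array([ 0.4486, -0.0306,  0.2325]), np.float64(0.03213599802240008))
[[-0.01, 6.0, 0.03, -0.18, 0.04, 0.72, -1], [-0.0, 6.0, 0.03, -0.25, 0.04, 0.69, -1], [-0.01, 6.0, 0.02, -0.32, 0.03, 0.66, -1], [-0.0, 6.0, 0.03, -0.39, 0.04, 0.63, -1], [-0.01, 6.0, 0.02, -0.46, 0.03, 0.58, -1]]
max shift 29.729446681699272 end [ 0.4273 -0.035   0.167 ]
```

Request:
{"name": "carry_out", "arguments": {
  "targets": [
    [0,6,0,-0.18,0.04,0.72,-1],
    [0,6,0,-0.25,0.04,0.69,-1],
    [0,6,0,-0.32,0.03,0.66,-1],
    [0,6,0,-0.39,0.04,0.63,-1],
    [0,6,0,-0.46,0.03,0.58,-1]
  ]
}}

```text
time: 16.38
tool_pos: [0.4301, -0.0273, 0.1811]
ee_rot: [[0.867, 0.239, 0.437], [0.204, -0.971, 0.126], [0.455, -0.02, -0.89]]
ft_force: [1.2, 1.3, -0.5]
grip_width: 0.0852
grasp_force: 0.0
```

Request:
{"name": "carry_out", "arguments": {
  "targets": [
    [0,0,0,0,0,0,-1],
    [0,0,0,0,0,0,-1]
  ]
}}

```text
time: 16.62
tool_pos: [0.4323, -0.0263, 0.1832]
ee_rot: [[0.867, 0.239, 0.436], [0.204, -0.971, 0.126], [0.454, -0.02, -0.891]]
ft_force: [0.7, 0.3, 0.6]
grip_width: 0.0853
grasp_force: 0.0
```

```bash
python3 - <<'E'
from h import *
np.set_printoptions(precision=4,suppress=True)
st=ctrl.sense();print(st['time'],st['tool_pos'],st['joints'],st['grip_width'])
w=wcam(st);im=snap('wrist','w6.png');print(pj(w,np.array([[.476,-.024,.08]])))
r=spotter.trace('wrist','long_slab')
if r: print(r[0]['p'],r[0]['centre'],r[0]['mask'].sum(),model_lean([(w,r[0]['mask'])]))
cen,w_,RG=setl(.23,(.449,-.0305,.024))
print(np.degrees(Ro.from_matrix(np.array(st['ee_rot']).T@RG).as_rotvec()))
p,R=go(cen,RG,5,-1)
E
```

```text
16.625 [ 0.4323 -0.0263  0.1832] [-1.0315 -0.0805  1.1275  2.441  -0.3371  0.313  -0.924 ] 0.0853019076839678
[[339.7997 213.3416]]
0.76 [197.1, 340.2] 10276 (array([ 0.449 , -0.0304,  0.2259]), np.float64(0.04267561177306456))
[-1.342   3.0047  0.0359]
[[-0.27, 0.59, 0.0, -0.04, 0.05, 0.55, -1], [-0.27, 0.59, 0.0, -0.05, 0.05, 0.55, -1], [-0.28, 0.59, 0.0, -0.06, 0.05, 0.56, -1], [-0.27, 0.59, 0.01, -0.06, 0.05, 0.55, -1], [-0.28, 0.58, 0.0, -0.07, 0.04, 0.56, -1]]
max shift 22.63095225570502 end [ 0.4756 -0.0243  0.0802]
```

View pics/w6.png

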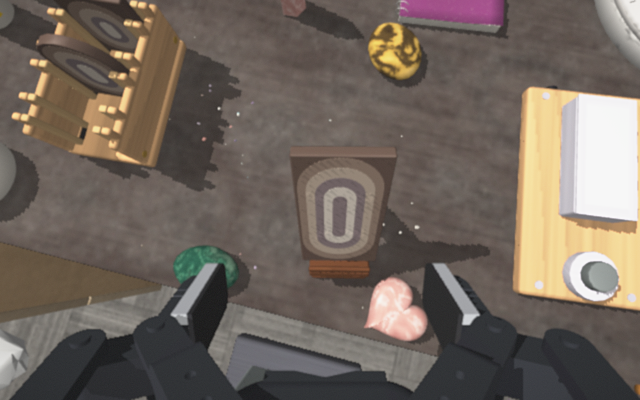

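The wrist view shows the leaning slab from above (top edge (290–397, 155), lower end on the ledge at (340,268)), square to the fingers. Joints 3, 4 and 6 are near their limits, so I'll use less tilt.

```bash
python3 - <<'E'
from h import *
cen,w_,RG=setl(.228,(.449,-.0304,.024),a=37)
p,R=go(cen-.09*w_,RG,4,-1)
p,R=plan(p,R,cen-.03*w_,RG,3,-1)
E
```

```text
[[-0.35, -1.01, 0.05, -0.02, 0.05, 0.13, -1], [-0.36, -1.02, 0.05, -0.01, 0.05, 0.13, -1], [-0.35, -1.01, 0.05, -0.01, 0.05, 0.13, -1], [-0.36, -1.02, 0.05, -0.01, 0.05, 0.14, -1]]
max shift 5.959865770300537 end [ 0.4412 -0.032   0.1632]
[[0.0, 0.0, -0.0, 0.0, 0.0, 0.5, -1], [0.0, 0.0, -0.0, 0.0, 0.0, 0.5, -1], [0.0, 0.0, -0.0, 0.0, 0.0, 0.5, -1]]
max shift 20.0 end [ 0.4641 -0.0267  0.1079]
```

Request:
{"name": "carry_out", "arguments": {
  "targets": [
    [-0.4,-1,0,-0.02,0.05,0.13,-1],
    [-0.4,-1,0,-0.01,0.05,0.13,-1],
    [-0.3,-1,0,-0.01,0.05,0.13,-1],
    [-0.3,-1,0,-0.01,0.05,0.14,-1],
    [0,0,0,0,0,0,-1]
  ]
}}

```text
time: 17.35
tool_pos: [0.4408, -0.0321, 0.1625]
ee_rot: [[0.896, 0.229, 0.381], [0.211, -0.973, 0.088], [0.391, 0.001, -0.921]]
ft_force: [-0.3, 0.5, 0.9]
grip_width: 0.0856
grasp_force: 0.0
```

```bash
python3 - <<'E'
from h import *
np.set_printoptions(precision=4,suppress=True)
cen,w_,RG=setl(.228,(.449,-.0304,.024),a=37)
st=ctrl.sense();print(st['time'],st['tool_pos'],st['joints'],np.degrees(Ro.from_matrix(np.array(st['ee_rot']).T@RG).as_rotvec()))
p,R=go(cen,RG,6,-1)
E
```

```text
17.35 [ 0.4408 -0.0321  0.1625] [-1.0041  0.1199  1.1592  2.4047 -0.6994  0.3906 -0.5952] [0.0012 0.0049 0.1833]
[[0.0, 0.0, 0.03, 0.0, 0.0, 0.37, -1], [0.0, 0.0, 0.03, 0.0, 0.0, 0.37, -1], [0.0, 0.0, 0.03, 0.0, 0.0, 0.37, -1], [0.0, 0.0, 0.03, 0.01, 0.0, 0.38, -1], [0.0, 0.0, 0.03, 0.0, 0.0, 0.37, -1]]
[[0.0, 0.0, 0.03, 0.01, 0.0, 0.38, -1]]
max shift 15.20526224699857 end [ 0.4757 -0.0241  0.0803]
```

Request:
{"name": "carry_out", "arguments": {
  "targets": [
    [0,0,0,0,0,0.37,-1],
    [0,0,0,0,0,0.37,-1],
    [0,0,0.2,0,0,0.37,-1],
    [0,0,0,0,0,0,-1]
  ]
}}

```text
time: 17.85
tool_pos: [0.4572, -0.0282, 0.1215]
ee_rot: [[0.897, 0.225, 0.38], [0.207, -0.974, 0.089], [0.391, -0.001, -0.92]]
ft_force: [0.1, -0.3, 0.2]
grip_width: 0.0853
grasp_force: 0.0
```

```bash
python3 - <<'E'
from h import *
np.set_printoptions(precision=4,suppress=True)
cen,w_,RG=setl(.228,(.449,-.0304,.024),a=37)
st=ctrl.sense();w=wcam(st);print(st['time'],st['tool_pos'],st['joints'],np.degrees(Ro.from_matrix(np.array(st['ee_rot']).T@RG).as_rotvec()))
snap('wrist');r=spotter.trace('wrist','long_slab')
if r: print(r[0]['p'],r[0]['centre'],r[0]['mask'].sum(),model_lean([(w,r[0]['mask'])]))
p,R=go(cen,RG,4,-1)
E
```

```text
17.85 [ 0.4572 -0.0282  0.1215] [-0.7058  0.2705  0.8622  2.3975 -1.1131  0.3702 -0.2273] [-0.0547 -0.0015 -0.0788]
0.88 [212.3, 327.9] 17670 (array([ 0.449 , -0.0305,  0.2286]), np.float64(0.024094970658432358))
[[-0.02, -0.02, -0.02, 0.01, 0.0, 0.29, -1], [-0.01, -0.02, -0.02, 0.0, 0.0, 0.29, -1], [-0.02, -0.02, -0.01, 0.01, 0.0, 0.28, -1], [-0.01, -0.01, -0.02, 0.0, 0.01, 0.29, -1]]
max shift 11.606894502837527 end [ 0.4756 -0.0242  0.0802]
```

Request:
{"name": "carry_out", "arguments": {
  "targets": [
    [0,0,0,0,0,0.29,-1],
    [0,0,0,0,0,0.29,-1],
    [0,0,0,0.01,0,0.29,-1],
    [0,0,0,0,0,0.29,-1],
    [0,0,0,0,0,0,-1]
  ]
}}

```text
time: 18.58
tool_pos: [0.4751, -0.0245, 0.0807]
ee_rot: [[0.897, 0.225, 0.381], [0.206, -0.974, 0.09], [0.392, -0.002, -0.92]]
ft_force: [0.1, -1.0, 0.2]
grip_width: 0.0852
grasp_force: 0.0
```

```bash
python3 - <<'E'
from h import *
np.set_printoptions(precision=4,suppress=True)
cen,w_,RG=setl(.228,(.449,-.0304,.024),a=37)
st=ctrl.sense();w=wcam(st);print(st['time'],st['tool_pos'],st['ft_force'],st['joints'],np.degrees(Ro.from_matrix(np.array(st['ee_rot']).T@RG).as_rotvec()),np.array(st['ee_rot']).T@(cen-st['tool_pos']))
E
```

```text
18.575 [ 0.4751 -0.0245  0.0807] [ 0.1207 -0.9917  0.1834] [-0.1351  0.3218  0.2108  2.3646 -1.189   0.1895 -0.1446] [-0.0568 -0.065  -0.1193] [ 0.0004 -0.0001  0.0005]
```

Request:
{"name": "carry_out", "arguments": {
  "targets": [
    [0,0,0,0,0,0,0.1],
    [0,0,0,0,0,0,0.3],
    [0,0,0,0,0,0,1],
    [0,0,0,0,0,0,1],
    [0,0,0,0,0,0,1]
  ],
  "grip_force": 50
}}

```text
time: 19.2
tool_pos: [0.4753, -0.0243, 0.081]
ee_rot: [[0.896, 0.225, 0.382], [0.208, -0.974, 0.088], [0.392, 0.001, -0.92]]
ft_force: [-9.2, -3.4, 18.2]
grip_width: 0.063
grasp_force: 49.2
```

Request:
{"name": "carry_out", "arguments": {
  "targets": [
    [0,0,0,0.06,0,-0.14,1],
    [0,0,0,0.12,0,-0.28,1],
    [0,0,0,0.16,0,-0.37,1],
    [0,0,0,0.16,0,-0.37,1],
    [0,0,0,0.16,0,-0.37,1]
  ]
}}

```text
time: 19.82
tool_pos: [0.4752, -0.0233, 0.1475]
ee_rot: [[0.896, 0.227, 0.381], [0.208, -0.974, 0.089], [0.391, -0.001, -0.92]]
ft_force: [0.1, 0.0, -3.2]
grip_width: 0.0627
grasp_force: 55.7
```

```bash
python3 - <<'E'
from h import *
np.set_printoptions(precision=4,suppress=True)
st=ctrl.sense();print(st['time'],st['tool_pos'],st['ft_force'],st['joints'],st['grip_width'])
print(st['ee_rot'])
E
```

```text
19.825 [ 0.4752 -0.0233  0.1475] [ 0.1094  0.0493 -3.1799] [-0.495   0.179   0.5931  2.3386 -0.699   0.3399 -0.6435] 0.06270722611596588
[[ 0.8964  0.2268  0.3807]
 [ 0.2084 -0.9739  0.0895]
 [ 0.3911 -0.0008 -0.9203]]
```

```bash
cat >> h.py <<'E'
def place(yaw=.105,W=(.5873,-.2361),a=37):
    u=np.array([np.cos(yaw),np.sin(yaw),0]);v=np.array([-np.sin(yaw),np.cos(yaw),0]);t=np.radians(a)
    w=-np.sin(t)*u-np.cos(t)*zz;return np.array([*W,.0445]),np.c_[np.cross(-v,w),-v,w]
E
python3 - <<'E'
from h import *
W,RP=place();st=ctrl.sense()
Rm=np.array(st['ee_rot'])@Ro.from_rotvec([0,np.radians(-20),0]).as_matrix()
p,R=go([.475,-.04,.23],Rm,5,1,st)
p,R=plan(p,R,W+[0,0,.13],RP,10,1)
E
```

```text
[[0.0, -4.0, 0.0, 0.14, 0.08, -0.39, 1], [0.0, -4.0, -0.0, 0.12, 0.08, -0.4, 1], [0.0, -4.0, -0.0, 0.09, 0.08, -0.4, 1], [0.0, -4.0, 0.0, 0.06, 0.08, -0.41, 1], [0.0, -4.0, 0.0, 0.03, 0.08, -0.41, 1]]
max shift 17.00823330037544 end [ 0.475  -0.0399  0.2301]
[[0.21, -4.0, 0.69, 0.15, 0.54, 0.15, 1], [0.21, -4.0, 0.69, 0.17, 0.54, 0.13, 1], [0.21, -4.0, 0.69, 0.19, 0.54, 0.12, 1], [0.21, -4.0, 0.7, 0.2, 0.54, 0.1, 1], [0.21, -3.99, 0.7, 0.21, 0.53, 0.09, 1]]
[[0.2, -4.0, 0.69, 0.23, 0.53, 0.07, 1], [0.21, -3.99, 0.7, 0.24, 0.53, 0.05, 1], [0.2, -4.0, 0.69, 0.25, 0.53, 0.03, 1], [0.21, -3.99, 0.7, 0.25, 0.52, 0.02, 1], [0.2, -4.0, 0.69, 0.26, 0.52, -0.01, 1]]
max shift 23.47083296348896 end [ 0.5874 -0.236   0.1746]
```

Request:
{"name": "carry_out", "arguments": {
  "targets": [
    [0,-4,0,0.14,0.08,-0.39,1],
    [0,-4,0,0.12,0.08,-0.4,1],
    [0,-4,0,0.09,0.08,-0.4,1],
    [0,-4,0,0.06,0.08,-0.41,1],
    [0,-4,0,0.03,0.08,-0.41,1]
  ]
}}

```text
time: 20.45
tool_pos: [0.475, -0.04, 0.2304]
ee_rot: [[0.973, 0.227, 0.05], [0.226, -0.974, 0.012], [0.051, -0.001, -0.999]]
ft_force: [-0.2, 0.8, -2.4]
grip_width: 0.063
grasp_force: 55.7
```

Request:
{"name": "carry_out", "arguments": {
  "targets": [
    [0.2,-4,0.7,0.15,0.54,0.15,1],
    [0.2,-4,0.7,0.17,0.54,0.13,1],
    [0.2,-4,0.7,0.19,0.54,0.12,1],
    [0.2,-4,0.7,0.2,0.54,0.1,1],
    [0.2,-4,0.7,0.21,0.53,0.09,1]
  ]
}}

```text
time: 21.08
tool_pos: [0.5316, -0.1384, 0.2022]
ee_rot: [[0.942, 0.166, -0.292], [0.161, -0.986, -0.041], [-0.294, -0.009, -0.956]]
ft_force: [0.5, -0.1, -2.7]
grip_width: 0.0626
grasp_force: 55.8
```

Request:
{"name": "carry_out", "arguments": {
  "targets": [
    [0.2,-4,0.7,0.23,0.53,0.07,1],
    [0.2,-4,0.7,0.24,0.53,0.05,1],
    [0.2,-4,0.7,0.25,0.53,0.03,1],
    [0.2,-4,0.7,0.25,0.52,0.02,1],
    [0.2,-4,0.7,0.26,0.52,0,1]
  ]
}}

```text
time: 21.7
tool_pos: [0.5882, -0.2359, 0.1745]
ee_rot: [[0.793, 0.106, -0.6], [0.081, -0.994, -0.068], [-0.604, 0.005, -0.797]]
ft_force: [0.1, -0.8, -1.5]
grip_width: 0.0625
grasp_force: 55.8
```

Request:
{"name": "carry_out", "arguments": {
  "targets": [
    [0,0,0,0,0,0,1],
    [0,0,0,0,0,0,1]
  ]
}}

```text
time: 21.95
tool_pos: [0.5875, -0.2356, 0.1742]
ee_rot: [[0.795, 0.105, -0.598], [0.082, -0.994, -0.066], [-0.602, 0.003, -0.799]]
ft_force: [-0.1, -0.3, -1.3]
grip_width: 0.063
grasp_force: 55.9
```

```bash
python3 - <<'E'
from h import *
np.set_printoptions(precision=4,suppress=True)
W,RP=place();st=ctrl.sense();w=wcam(st);R0=np.array(st['ee_rot']);p0=np.array(st['tool_pos'])
print(st['time'],p0,st['joints'],np.degrees(Ro.from_matrix(R0.T@RP).as_rotvec()),st['ft_force'])
im=snap('wrist');a=snap('scene')
o=np.zeros((400,800,3),np.uint8);o[:250,:400]=cv2.resize(im,(400,250));o[:,400:]=cv2.resize(a[200:350,340:490],(400,400));cv2.imwrite('pics/s7.png',o[:,:,::-1])
ms=get('scene','long_slab');mw=get('wrist','long_slab');print(ms.sum() if ms is not None else None,mw.sum() if mw is not None else None)
# fit slab rigid in tool: params tilt about tool y (a), along-length shift, normal shift, roll
ic=eyes.camera_info('scene')
def sil(p,i,S=3):
    Rs=RP.copy();ca=Ro.from_rotvec([0,p[0],0]).as_matrix()
    u=np.array([np.cos(.105),np.sin(.105),0])
    N=RP.T@zz;L=RP.T@u
    N=ca@N;L=ca@L;Yv=np.cross(N,L)
    P=B(-.0045,.0045,-.032,.032,-.0625,.0625)
    X=P[:,:1]*N+P[:,1:2]*Yv+P[:,2:]*L+p[1]*L+p[2]*N
    q=pj(i,X@R0.T+p0);m=np.zeros((400*S,640*S),np.uint8);cv2.fillConvexPoly(m,cv2.convexHull(np.round((q+.5)*S).astype(np.int32)),1);return m>0
for nm,V in(('scene',[(ic,ms)]),('wrist',[(w,mw)]),('both',[(ic,ms),(w,mw)])):
    V=[(i,np.kron(m.astype(np.uint8),np.ones((3,3),np.uint8))>0) for i,m in V if m is not None and m.sum()>200]
    if not V: continue
    co=lambda p:sum(1-(sil(p,i)&m).sum()/(sil(p,i)|m).sum() for i,m in V)/len(V)
    r=minimize(co,[0,0,0],method='Nelder-Mead',options=dict(initial_simplex=[[0,0,0],[.1,0,0],[0,.008,0],[0,0,.006]],xatol=2e-4,fatol=2e-4));print(nm,np.degrees(r.x[0]),r.x[1:],r.fun)
E
```

```text
21.95 [ 0.5875 -0.2356  0.1742] [-0.158   0.9722  0.7662  1.2331 -0.2479  1.6854 -0.9002] [ 0.157  -0.0107 -0.1032] [-0.1362 -0.3252 -1.2713]
1716 27316
scene -2.1001742573584106 [-0.003   0.0018] 0.06929356165224332
wrist -0.13771552354144886 [-0.003  -0.0029] 0.032772176894453775
both 0.30599041392035214 [-0.0003 -0.0014] 0.06225946260102061
```

View pics/s7.png

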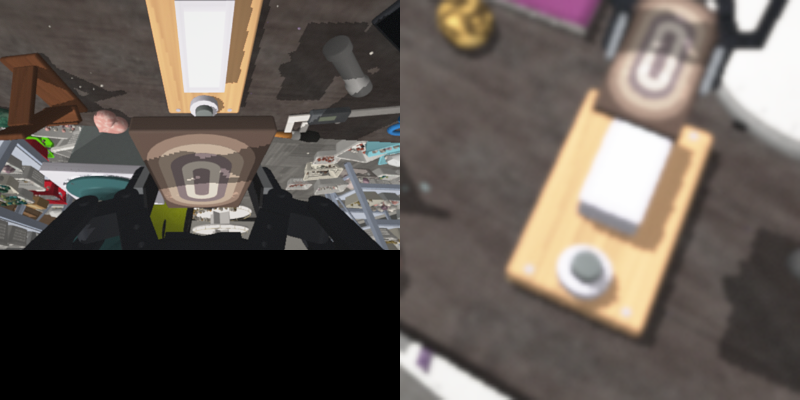

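The wrist view shows the slab level in the grip, with the light base's window at about (205,45) ahead of it. The fit of the slab in the hand is near nominal. Now I'll check the light base pose with this view and descend.

```bash
python3 - <<'E'
from h import *
np.set_printoptions(precision=4,suppress=True)
W,RP=place();st=ctrl.sense();w=wcam(st)
snap('wrist');m=get('wrist','light_base');print(m.sum())
S=4;mb=np.kron(m.astype(np.uint8),np.ones((S,S),np.uint8))>0;mb=mb[:170*S]
def co(p):
    r=render(w,LB,*p,0,S)[:170*S];return 1-(r&mb).sum()/(r|mb).sum()
x0=[.5595,-.239,.105];print('at prior',co(x0))
r=minimize(co,x0,method='Nelder-Mead',options=dict(initial_simplex=[x0,[.57,-.239,.105],[.5595,-.23,.105],[.5595,-.239,.15]]));print(r.x,r.fun)
p,R=go(W+[0,0,.012],RP,6,1)
p,R=plan(p,R,W+[0,0,.002],RP,3,1)
E
```

```text
27253
at prior 0.020153701008396196
[ 0.5662 -0.2388  0.1072] 0.01874565303569431
[[0.0, -0.0, -0.01, 0.29, -0.0, 0.39, 1], [0.0, -0.0, -0.02, 0.3, -0.0, 0.39, 1], [0.0, -0.0, -0.01, 0.29, -0.0, 0.39, 1], [0.0, -0.01, -0.02, 0.3, -0.0, 0.39, 1], [0.01, -0.0, -0.01, 0.29, -0.0, 0.39, 1]]
[[0.0, -0.01, -0.02, 0.3, -0.0, 0.4, 1]]
max shift 20.0 end [ 0.5872 -0.2363  0.0564]
[[0.0, 0.0, 0.0, 0.05, -0.0, 0.07, 1], [0.0, 0.0, 0.0, 0.05, -0.0, 0.06, 1], [0.0, 0.0, 0.0, 0.05, -0.0, 0.07, 1]]
max shift 3.440930106817051 end [ 0.5872 -0.2363  0.0464]
```

Request:
{"name": "carry_out", "arguments": {
  "targets": [
    [0,0,0,0.3,0,0.39,1],
    [0,0,0,0.3,0,0.39,1],
    [0,0,0,0.3,0,0.39,1],
    [0,0,0,0.3,0,0.39,1],
    [0,0,0,0.3,0,0.39,1]
  ]
}}

```text
time: 22.88
tool_pos: [0.5879, -0.2367, 0.0735]
ee_rot: [[0.794, 0.103, -0.599], [0.082, -0.995, -0.063], [-0.603, 0.001, -0.798]]
ft_force: [-0.1, 0.4, -1.9]
grip_width: 0.063
grasp_force: 56.0
```

Request:
{"name": "carry_out", "arguments": {
  "targets": [
    [0,0,0,0.3,0,0.39,1],
    [0,0,0,0,0,0,1],
    [0,0,0,0.06,0,0.08,1],
    [0,0,0,0.04,0,0.05,1],
    [0,0,0,0,0,0,1]
  ]
}}

```text
time: 23.5
tool_pos: [0.5884, -0.2367, 0.0491]
ee_rot: [[0.794, 0.103, -0.599], [0.082, -0.995, -0.063], [-0.602, 0.001, -0.798]]
ft_force: [-0.0, 0.9, -2.9]
grip_width: 0.0632
grasp_force: 55.9
```

Request:
{"name": "carry_out", "arguments": {
  "targets": [
    [0,0,0,0.03,0,0.04,1],
    [0,0,0,0,0,0,1]
  ]
}}

```text
time: 23.75
tool_pos: [0.5884, -0.2366, 0.0469]
ee_rot: [[0.794, 0.103, -0.599], [0.082, -0.995, -0.063], [-0.602, 0.001, -0.798]]
ft_force: [-0.1, -0.3, -2.3]
grip_width: 0.063
grasp_force: 55.9
```

Request:
{"name": "carry_out", "arguments": {
  "targets": [
    [0,0,0,0.02,0,0.02,1],
    [0,0,0,0,0,0,1]
  ]
}}

```text
time: 24.0
tool_pos: [0.5884, -0.2367, 0.0467]
ee_rot: [[0.794, 0.103, -0.599], [0.081, -0.995, -0.063], [-0.603, 0.001, -0.798]]
ft_force: [-1.6, 3.1, 9.0]
grip_width: 0.0627
grasp_force: 56.9
```

Request:
{"name": "carry_out", "arguments": {
  "targets": [
    [0,0,0,0.02,0,0.02,1],
    [0,0,0,0,0,0,1]
  ]
}}

```text
time: 24.25
tool_pos: [0.5884, -0.2367, 0.0466]
ee_rot: [[0.793, 0.103, -0.6], [0.081, -0.995, -0.063], [-0.603, 0.001, -0.797]]
ft_force: [-6.7, 6.7, 21.3]
grip_width: 0.0627
grasp_force: 57.9
```

Request:
{"name": "carry_out", "arguments": {
  "targets": [
    [0,0,0,0.02,0,0.02,1],
    [0,0,0,0,0,0,1]
  ]
}}

```text
time: 24.5
tool_pos: [0.5885, -0.2367, 0.0466]
ee_rot: [[0.793, 0.102, -0.601], [0.081, -0.995, -0.063], [-0.604, 0.001, -0.797]]
ft_force: [-9.3, 10.1, 33.9]
grip_width: 0.063
grasp_force: 58.8
```

Request:
{"name": "carry_out", "arguments": {
  "targets": [
    [0,0,0,-0.03,0,-0.03,1],
    [0,0,0,0,0,0,-0.6],
    [0,0,0,0,0,0,-1],
    [0,0,0,0,0,0,-1],
    [0,0,0,0,0,0,-1]
  ]
}}

```text
time: 25.12
tool_pos: [0.5885, -0.2366, 0.045]
ee_rot: [[0.794, 0.103, -0.599], [0.082, -0.995, -0.063], [-0.602, 0.001, -0.798]]
ft_force: [0.3, 0.4, 0.5]
grip_width: 0.0854
grasp_force: 0.0
```

```bash
python3 - <<'E'
from h import *
np.set_printoptions(precision=4,suppress=True)
st=ctrl.sense();w=wcam(st);print(st['time'],st['tool_pos'],st['grip_width'],st['ft_force'])
V=[];im=snap('wrist')
for k,i in(('scene',eyes.camera_info('scene')),('wrist',w)):
  if k=='scene': snap(k)
  m=get(k,'long_slab')
  if m is not None: print(k,m.sum(),fit([(i,m)],lambda p:[B(-.0625,.0625,-.032,.032,.04,.049)],[.587,-.236,.105]))
E
```

```text
25.125 [ 0.5885 -0.2366  0.045 ] 0.08540400403047727 [0.3204 0.3608 0.5476]
scene 1412 (array([ 0.5882, -0.2342,  0.0848]), np.float64(0.07202204672589663))
wrist 27337 (array([ 0.5869, -0.236 ,  0.1069]), np.float64(0.021958215130949976))
```

Request:
{"name": "carry_out", "arguments": {
  "targets": [
    [0,0,0,0,0,-0.3,-1],
    [0,0,0,0,0,-0.7,-1],
    [0,0,0,0,0,-0.9,-1],
    [0,0,0,0,0,-0.9,-1],
    [0,0,0,0,0,0,-1]
  ]
}}

```text
time: 25.95
tool_pos: [0.6577, -0.2297, 0.1373]
ee_rot: [[0.796, 0.105, -0.596], [0.082, -0.994, -0.065], [-0.599, 0.003, -0.801]]
ft_force: [-0.3, 0.2, -0.7]
grip_width: 0.0854
grasp_force: 0.0
```

```bash
python3 - <<'E'
from h import *
np.set_printoptions(precision=4,suppress=True)
st=ctrl.sense();w=wcam(st);print(st['time'],st['tool_pos'],st['joints'])
snap('wrist');snap('top');snap('scene')
for k,i in(('scene',eyes.camera_info('scene')),('top',eyes.camera_info('top')),('wrist',w)):
  m=get(k,'long_slab')
  if m is not None: print(k,m.sum(),fit([(i,m)],lambda p:[B(-.0625,.0625,-.032,.032,.04,.049)],[.587,-.236,.105]))
  for r in spotter.trace(k,'switch_top')[:1]+spotter.trace(k,'switch')[:1]:
    q=r['centre'];d=np.array(i['R']).T@np.array([(q[1]-i['cx'])/i['fx'],(q[0]-i['cy'])/i['fy'],1]);o=-np.array(i['R']).T@np.array(i['t']);print(k,r['p'],r['mask'].sum(),q,(o+d*(.036-o[2])/d[2])[:2])
p,R=go([.484,-.247,.16],yawR(.105-np.pi/2),10,-1)
E
```

```text
25.95 [ 0.6577 -0.2297  0.1373] [-0.0925  1.115   0.7232  0.9903 -0.3046  1.7698 -0.9601]
scene 1522 (array([ 0.5886, -0.2355,  0.1028]), np.float64(0.043159413320509765))
scene 0.52 134 [300.5, 408.8] [ 0.478  -0.2486]
top 941 (array([ 0.5906, -0.2358,  0.1089]), np.float64(0.046459753999107734))
top 0.41 35 [225.0, 401.8] [ 0.4779 -0.2469]
top 0.65 64 [224.7, 402.5] [ 0.4788 -0.2489]
wrist 9992 (array([ 0.587 , -0.236 ,  0.1038]), np.float64(0.022671118939282753))
wrist 0.78 371 [253.7, 323.2] [ 0.485 -0.246]
[[0.0, 3.7, -0.01, -0.38, -0.0, 0.21, -1], [0.0, 3.7, -0.01, -0.4, -0.0, 0.18, -1], [0.0, 3.71, -0.01, -0.41, -0.0, 0.16, -1], [0.0, 3.7, -0.01, -0.41, -0.0, 0.13, -1], [0.0, 3.71, -0.01, -0.42, -0.0, 0.1, -1]]
[[0.0, 3.7, -0.01, -0.43, -0.0, 0.08, -1], [0.0, 3.71, -0.01, -0.43, -0.0, 0.05, -1], [0.01, 3.7, -0.01, -0.44, -0.0, 0.02, -1], [0.0, 3.71, -0.01, -0.44, -0.01, -0.01, -1], [0.01, 3.7, -0.01, -0.43, -0.0, -0.03, -1]]
max shift 17.618172436436193 end [ 0.4841 -0.2471  0.1599]
```

Request:
{"name": "carry_out", "arguments": {
  "targets": [
    [0,3.7,0,-0.38,0,0.21,-1],
    [0,3.7,0,-0.4,0,0.18,-1],
    [0,3.7,0,-0.41,0,0.16,-1],
    [0,3.7,0,-0.41,0,0.13,-1],
    [0,3.7,0,-0.42,0,0.1,-1]
  ]
}}

```text
time: 27.18
tool_pos: [0.5695, -0.2384, 0.1477]
ee_rot: [[0.944, 0.103, -0.314], [0.098, -0.995, -0.034], [-0.316, 0.001, -0.949]]
ft_force: [0.8, -1.2, 0.6]
grip_width: 0.0855
grasp_force: 0.0
```

Request:
{"name": "carry_out", "arguments": {
  "targets": [
    [0,3.7,0,-0.43,0,0.08,-1],
    [0,3.7,0,-0.43,0,0.05,0],
    [0,3.7,0,-0.44,0,0.02,1],
    [0,3.7,0,-0.44,0,0,1],
    [0,3.7,0,-0.43,0,-0.03,1]
  ]
}}

```text
time: 27.8
tool_pos: [0.4835, -0.2474, 0.1599]
ee_rot: [[0.995, 0.103, 0.002], [0.103, -0.995, -0.001], [0.002, 0.001, -1.0]]
ft_force: [0.4, 0.0, 0.4]
grip_width: 0.0126
grasp_force: 0.0
```

Request:
{"name": "carry_out", "arguments": {
  "targets": [
    [0,0,0,0,0,0,1],
    [0,0,0,0,0,0,1],
    [0,0,0,0,0,0,1]
  ]
}}

```text
time: 28.18
tool_pos: [0.4847, -0.2472, 0.1594]
ee_rot: [[0.995, 0.104, -0.001], [0.104, -0.995, -0.001], [-0.001, 0.001, -1.0]]
ft_force: [-0.4, 0.1, 0.2]
grip_width: 0.0003
grasp_force: 0.0
```

```bash
python3 - <<'E'
from h import *
np.set_printoptions(precision=4,suppress=True)
st=ctrl.sense();i=wcam(st);print(st['time'],st['tool_pos'],st['joints'],st['grip_width'])
im=snap('wrist','w8.png')
for r in spotter.trace('wrist','switch_top')[:1]+spotter.trace('wrist','switch')[:1]:
    q=r['centre'];d=np.array(i['R']).T@np.array([(q[1]-i['cx'])/i['fx'],(q[0]-i['cy'])/i['fy'],1]);o=-np.array(i['R']).T@np.array(i['t']);print(r['p'],r['mask'].sum(),q,(o+d*(.037-o[2])/d[2])[:2])
print(pj(i,np.array([[.484,-.247,.038]])))
m=get('wrist','light_base');
if m is not None: print(m.sum(),fit([(i,m)],lambda p:LB+[B(-.0345,.0905,-.032,.032,.04,.049)],[.5595,-.239,.105]))
E
```

```text
28.175 [ 0.4847 -0.2472  0.1594] [-0.191   0.487   0.7726  1.9184 -0.4255  0.9068 -0.674 ] 0.00034745909606141766
0.62 17548 [154.2, 329.2] [ 0.5181 -0.2464]
0.57 941 [200.4, 326.9] [ 0.4826 -0.2485]
[[325.085  198.8563]]
17344 (array([ 0.559 , -0.2395,  0.1039]), np.float64(0.46683355636564994))
```

View pics/w8.png

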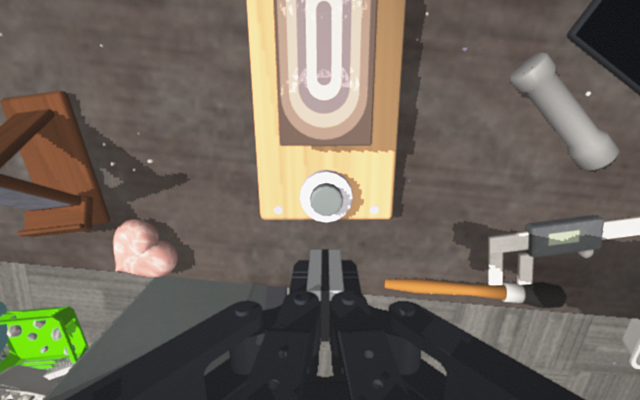

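The wrist view shows the switch at (326,200), where predicted and right under the tool, with the slab square on its box above it. Pressing.

Request:
{"name": "carry_out", "arguments": {
  "targets": [
    [0,0,0,-0.03,0.01,0.6,1],
    [0,0,0,0,0,0.8,1],
    [0,0,0,0,0,0.7,1],
    [0,0,0,0,0,0.33,1],
    [0,0,0,0,0,0,1]
  ]
}}

```text
time: 29.0
tool_pos: [0.4827, -0.2481, 0.0621]
ee_rot: [[0.995, 0.103, -0.002], [0.103, -0.995, -0.001], [-0.002, 0.001, -1.0]]
ft_force: [-0.6, -0.4, 0.8]
grip_width: 0.0004
grasp_force: 0.0
```

Request:
{"name": "carry_out", "arguments": {
  "targets": [
    [0,0,0,0,0,0.1,1],
    [0,0,0,0,0,0.05,1],
    [0,0,0,0,0,0,1]
  ]
}}

```text
time: 29.38
tool_pos: [0.4833, -0.2481, 0.0568]
ee_rot: [[0.995, 0.103, 0.0], [0.103, -0.995, -0.001], [0.0, 0.001, -1.0]]
ft_force: [1.2, 0.4, 1.3]
grip_width: -0.0003
grasp_force: 0.8
```

Request:
{"name": "carry_out", "arguments": {
  "targets": [
    [0,0,0,0,0,0.05,1],
    [0,0,0,0,0,0.03,1],
    [0,0,0,0,0,0,1]
  ]
}}

```text
time: 29.75
tool_pos: [0.4832, -0.248, 0.0533]
ee_rot: [[0.995, 0.103, 0.0], [0.103, -0.995, -0.001], [-0.0, 0.001, -1.0]]
ft_force: [2.5, -0.5, 3.7]
grip_width: -0.0001
grasp_force: 1.8
```

Request:
{"name": "carry_out", "arguments": {
  "targets": [
    [0,0,0,0,0,0.05,1],
    [0,0,0,0,0,0.03,1],
    [0,0,0,0,0,0,1]
  ]
}}

```text
time: 30.12
tool_pos: [0.4833, -0.2481, 0.0508]
ee_rot: [[0.995, 0.103, 0.001], [0.103, -0.995, -0.001], [0.001, 0.001, -1.0]]
ft_force: [-2.0, 3.7, 22.8]
grip_width: -0.0002
grasp_force: 11.6
```

Request:
{"name": "carry_out", "arguments": {
  "targets": [
    [0,0,0,0,0,0.02,1],
    [0,0,0,0,0,0,1]
  ]
}}

```text
time: 30.38
tool_pos: [0.4834, -0.2482, 0.0505]
ee_rot: [[0.995, 0.103, 0.001], [0.103, -0.995, -0.0], [0.001, 0.0, -1.0]]
ft_force: [-7.0, 7.2, 38.4]
grip_width: 0.0
grasp_force: 18.6
```

Request:
{"name": "carry_out", "arguments": {
  "targets": [
    [0,0,0,0,0,0.02,1],
    [0,0,0,0,0,0,1]
  ]
}}

```text
time: 30.62
tool_pos: [0.4834, -0.2483, 0.0503]
ee_rot: [[0.995, 0.103, 0.001], [0.103, -0.995, 0.0], [0.001, 0.0, -1.0]]
ft_force: [-8.9, 9.5, 49.7]
grip_width: -0.0003
grasp_force: 25.6
```

The travel hit its hard stop 6–7 mm down, so the switch is fully pressed. Retracting.

Request:
{"name": "carry_out", "arguments": {
  "targets": [
    [0,0,0,0,0,-0.2,1],
    [0,0,0,0,0,-0.5,1],
    [0,0,0,0,0,-0.9,1],
    [0,0,0,0,0,-0.9,1],
    [0,0,0,0,0,0,1]
  ]
}}

```text
time: 31.25
tool_pos: [0.4836, -0.2484, 0.151]
ee_rot: [[0.995, 0.103, 0.003], [0.103, -0.995, -0.002], [0.002, 0.002, -1.0]]
ft_force: [-0.1, -0.2, 0.2]
grip_width: 0.0002
grasp_force: 0.0
```

Request:
{"name": "carry_out", "arguments": {
  "targets": [
    [0,0,0,0,0,0,1],
    [0,0,0,0,0,0,1]
  ]
}}

```text
time: 31.5
tool_pos: [0.4825, -0.2477, 0.1477]
ee_rot: [[0.995, 0.103, -0.002], [0.103, -0.995, -0.001], [-0.002, 0.0, -1.0]]
ft_force: [-0.2, 0.8, 0.5]
grip_width: 0.0002
grasp_force: 0.0
```

```bash
python3 - <<'E'
from h import *
np.set_printoptions(precision=4,suppress=True)
st=ctrl.sense();print(st['time'],st['tool_pos'],st['ft_force'])
snap('wrist');a=snap('scene');b=snap('top')
for k,i in(('scene',eyes.camera_info('scene')),('top',eyes.camera_info('top')),('wrist',wcam(st))):
  m=get(k,'long_slab')
  if m is not None: print(k,m.sum(),fit([(i,m)],lambda p:[B(-.0625,.0625,-.032,.032,.04,.049)],[.587,-.236,.105]))
print(ctrl.hand_in())
E
```

```text
31.5 [ 0.4825 -0.2477  0.1477] [-0.1761  0.8189  0.4797]
scene 159 (array([ 0.5847, -0.2332,  0.1617]), np.float64(0.8954339777869189))
top 936 (array([ 0.5899, -0.2359,  0.1096]), np.float64(0.047077610986905105))
wrist 14995 (array([ 0.5883, -0.2358,  0.1043]), np.float64(0.0106773894215898))
the job is handed in; nothing more can be done
None
```

I handed the job in at 31.5 s of 64 s: the slab was leaned on the easel, laid on the light base within about 3 mm and 0.3° of the estimated window centre, and the switch pressed to its stop and released; the result of the judging was not shown.

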